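# Square a specimen carrier in the corner, then set it on the measuring stage

## Robot

A 7-joint arm with a two-finger parallel gripper is mounted at the origin on a cart in front of the work surface, level with it; the furniture and walls round the work are solid. World frame = base frame: x ahead of the robot, y to its left, z up, the work surface at z = 0. Lengths are in m, angles in rad, forces in N, time in s.
With the tool pointing down it reaches from about 0.425 to 0.875 m from the base axis. Payload 4.7 kg.
Tool frame: the origin (TCP) lies midway between the tips of the shut fingers; the grasp point (between the pads) lies 19 mm behind it; z points along the fingers, y is the direction in which the jaws open and shut (so a half turn about z gives the same grasp; the last joint's range is limited). The gripper opens to 87 mm and grips with 3 to 60 N. Pads are 19 mm wide; open, the fingers measure 117 mm over their backs; the gripper's body (75 mm by 190 mm) begins 51 mm behind the grasp point.
Start: joints at [1.262, 0.321, -0.07, 1.45, 0.023, 1.371, -0.057], TCP at [0.206, -0.616, 0.199] pointing down, gripper open.
Joint ranges: [-2.86, 2.86], [-0.3, 2.09], [-1.38, 1.24], [0.06, 2.45], [-1.56, 4.7], [0.09, 2.05], [-2.69, 2.69]. Speed limits (rad/s): [2.57, 2.57, 3.14, 3.14, 3.14, 3.14, 3.14].

## Interface

Orientations are given as a rotation vector (axis times angle).
In Python, from bench import * gives the robot as it stands.
- The arm moves only by the tool move_arm, never from a script. Its arguments are lists of equal length, an entry for each row: "jaw": the closure in counts, from 0 (fully open) to 255 (shut); "slide": the shift along the tool's x, y, z in cm, a list of three; "dr": the turn, a rotation vector about the tool's x, y, z in degrees, a list of three. A call has 1 to 5 rows; each row shifts and turns the commanded pose from where the row before left it, along the tool's axes as they then stand; what a row does not reach is not made up. A row lasts 1/10 s, in which the tool goes at most 50 mm and 8.59 degrees, less where a joint would pass 70% of its speed; a pose out of reach is approached as far as the arm can. A call with a gripper value outside its range is refused whole. The fingers move at their own pace and stop on an object; "force" is the grip in N (left out, the last holds). Time passes only in rows, so rows that do not move let the fingers close. It gives the time, the measured TCP pose, the force and the opening at its end, in the units of the state.
- get_state(): the state, without advancing time (a new reading comes with each control period).
- get_image(name): name is "scene" or "top" or "wrist"; returns (picture, depth): 384x512x3 uint8, red, green, blue; 384x512 float32, m along the optical axis (not along the pixel's ray), 0 where there is no reading.
- camera_params(name): a dict with "K" (3x3 intrinsics, pixels), "extrinsics" (4x4, takes a point from camera to world coordinates); the wrist camera has in their place "tool_from_camera" (4x4, takes a point from camera to tool coordinates, whose origin is the TCP and whose axes are the flange's). Camera axes: x right, y up, looking along -z (the intrinsics and any distortion apply to the point x, -y, -z); pixel columns grow to the right and rows downward; lengths in m; the calibration is good to about 2 mm. A picture is of the moment at which its call begins: read the wrist's pose just before it. camera_params takes no time and is no camera call.
- close_job(): hands the job in, once; it reports no verdict.
Trained networks look in the newest picture that a camera, given by its name, has taken for a name from the list of things; names that differ only in an ending like _2 or _b are one class to them, and where a whole thing is asked for, a point or a joint stands for the part that bears it (a point fixed in the world has none). Each returns a list of dicts, best first, with "score" (0 to 1); they miss things now and then, are a little off and sometimes report something else, mostly with a low value. They report only what shows in the picture. A call takes as long as a camera call. They do not tell look-alikes from the thing itself.
- regions_of(camera, query): "mask" (384x512 bool, what is visible of it) and "xy" ([column, row] in pixels, amid what is visible of it).
The state is a dict: "time": time; "joint_positions": joint angles; "qd": joint speeds; "joint_torque": joint torques, N m; "position": TCP position; "tool_rot": TCP orientation; "ft_force": force on the tool from outside, world axes, zero at the start; "torque": the same for the moment, N m; "grip_width": opening from 0.0 (shut) to 1.0 (fully open).
Only numpy, scipy, OpenCV 4.12 (cv2) and the standard library are available. Lean on these libraries where they do the work, as an engineer would, in place of code of your own. Each camera call takes 0.05 s, during which the arm holds its last target.

## Task

Slide the flat steel specimen carrier across the white squaring jig until it lies fully home in the corner, touching both dark metal stops along its edges, and let go of it there. Then grip it across the middle of its long sides, lift it out and lay it on the raised block of the measuring stage, lengthways on the block and with its edges flush with the block's edges. Never let the carrier fall to the bench, and leave the small metal weight and the brown vial where they stand.

Things in the scene. Friction and masses are not known exactly. Their poses are not given: they have to be found in the camera images.
- carrier: flat steel specimen carrier, a loose plate 90 x 40 x 8 mm, about 80 g, with a white disc 23 mm wide in the middle of its upper face. Origin: centre of its underside; x along its 90 mm length, y along its 40 mm width, z up; the two ends are alike. It starts on the jig's deck, askew and some centimetres short of both stops
- carrier_centre (a point): the centre of the carrier, 4 mm above its underside, axes as the carrier's
- jig: squaring jig, fixed on the bench: a white deck 160 (x) x 115 (y) x 12 mm high. Origin: centre of its underside; x away from the robot (turned by the jig's yaw), y to the left, z up. Two dark steel stops, 6 mm high and 8 mm wide, stand on the deck and form a corner at its far left (+x, +y); see jig_corner. The deck is open at its near and right edges
- jig_corner (a point): the inner corner of the stops on the deck's surface (jig frame 68, 46, 12 mm), axes as the jig's. From it the end stop runs 56 mm along -y. The side stop runs along -x in two pieces, each 20 mm long, with a 50 mm gap between them (from 20 to 70 mm from the corner): room for a finger beside the middle of a carrier that lies home
- jig_home (a point): where the carrier's centre is when it lies home in the corner: jig frame x = +23, y = +26, z = +16 mm (4 mm above the deck's surface); axes as the jig's, with the carrier's length along x
- stage: measuring stage, fixed on the bench: a grey foot 130 (x) x 80 (y) x 10 mm high with a raised aluminium block 90 (x) x 40 (y) mm, the same outline as the carrier, that rises 30 mm above the foot (its flat top is 40 mm above the bench). Origin: centre of the foot's underside; x along the block's length
- stage_top (a point): the centre of the block's top face, axes as the stage's; the carrier's centre comes to lie 4 mm above it
- weight_centre (a point): a bystander: small metal laboratory weight, 24 mm wide and 30 mm high, loose on the bench between the jig and the stage; the point is its centre, half-way up
- vial_centre (a point): a bystander: brown sample vial with a blue cap, 23 mm wide and 48 mm high, loose on the bench between the jig and the stage; the point is its centre, half-way up
Mind the look-alikes: they are no part of the job. There is more than one size of the stage; the job needs the largest.

How it is judged:
On the way, in this order (a step that is already met when the one before it is completed fails the run):
1. the carrier lies home in the jig's corner, against both stops (within 2 mm, and 2 degrees), and is let go there (x of carrier_centre in the frame of jig_home between -0.002 and 0.002 m and y of carrier_centre in the frame of jig_home between -0.002 and 0.002 m and z of carrier_centre in the frame of jig_home between -0.002 and 0.002 m and angle between the x axis of carrier and the x axis of jig, either way round below 0.035 rad and contact force between the fingers and carrier below 0.1 N and linear speed of carrier below 0.02 m/s), for 0.3 s.
2. the carrier is gripped at its middle (within 12 mm) and lifted at least 20 mm out of the corner (z of carrier_centre in the frame of jig_home above 0.02 m and horizontal distance between the grasp point and carrier_centre below 0.012 m and contact force between the fingers and carrier above 1 N), for 0.1 s.
At the end, for the whole second after the job is handed in: The carrier lies flat on the stage's raised block, lengthways, its centre within 4 mm of the block's centre along and across the block, turned by less than 4 degrees from it, released and at rest (x of carrier_centre in the frame of stage_top between -0.004 and 0.004 m and y of carrier_centre in the frame of stage_top between -0.004 and 0.004 m and z of carrier_centre in the frame of stage_top between 0.002 and 0.006 m and angle between the x axis of carrier and the x axis of stage, either way round below 0.07 rad and angle between carrier's own z axis and vertical below 0.05 rad and contact force between the fingers and carrier below 0.1 N and linear speed of carrier below 0.02 m/s); the robot touches nothing.
It fails at once if the carrier has fallen to the bench (height (world z) of carrier_centre below 0.009 m).
It fails at once if the weight was shifted by more than 30 mm (distance of weight_centre from where it was at the start of the episode above 0.03 m).
It fails at once if the vial was shifted by more than 30 mm or knocked over (distance of vial_centre from where it was at the start of the episode above 0.03 m or angle between vial_centre's own z axis and vertical above 0.5 rad).
It also fails if it takes over 64 s, if anything falls off the work surface, if the arm or the gripper's body presses on something with over 40 N, if the wrist force passes 120 N, or if a joint passes its speed limit or range.

## Working session

There is one attempt and no reset: what is moved stays moved. The work goes in short steps, Python scripts to look and compute and a tool call to move; the robot and the scene stay as the last step left them, time stands still between calls to the robot, and variables do not carry over. Pictures are saved under pics/ and viewed, and the job is handed in when it is done.

Besides the shell and the picture viewer there is one more tool, called after "Emit:" by a JSON object that holds its "fn" and its "kwargs". move_arm: Moves the arm, as the interface text tells. Its arguments: {"type":"object","properties":{"jaw":{"type":"array","items":{"type":"number"}},"slide":{"type":"array","items":{"type":"array","items":{"type":"number"}}},"dr":{"type":"array","items":{"type":"array","items":{"type":"number"}}},"force":{"type":"number"}},"required":["jaw","slide","dr"]}

```bash
ls; mkdir -p pics; cat > h.py <<'E'
from bench import *
import numpy as np, cv2
from scipy.spatial.transform import Rotation as R
def save(n,im,s=1):
    cv2.imwrite('pics/'+n,cv2.cvtColor(im,cv2.COLOR_RGB2BGR))
def world(cam,dep,st=None):
    p=camera_params(cam);K=np.array(p['K'])
    v,u=np.mgrid[0:dep.shape[0],0:dep.shape[1]].astype(float)
    pts=np.stack([u.ravel(),v.ravel()],1)
    x=(u-K[0,2])/K[0,0]*dep; y=(v-K[1,2])/K[1,1]*dep
    P=np.stack([x,-y,-dep],-1)
    if 'extrinsics' in p: T=np.array(p['extrinsics'])
    else:
        T=np.eye(4);T[:3,:3]=R.from_rotvec(st['tool_rot']).as_matrix();T[:3,3]=st['position'];T=T@np.array(p['tool_from_camera'])
    return P@T[:3,:3].T+T[:3,3]
E
python3 - <<'E'
from h import *
st=get_state();print(st)
for c in ['scene','top','wrist']:
    print(c,camera_params(c))
    im,d=get_image(c);save(c+'0.png',im);np.save(c+'0.npy',d)
    np.save(c+'0i.npy',im)
    W=world(c,d,st);np.save(c+'0w.npy',W)
E
```

```text
pics
{'time': 0.0, 'joint_positions': array([ 1.26210377,  0.32183399, -0.07009483,  1.45168543,  0.02261929,
        1.37076482, -0.05688438]), 'qd': array([-0.00013308, -0.00123548, -0.00132289, -0.00013423, -0.00205688,
       -0.00057019,  0.00146409]), 'joint_torque': array([-6.39753507e-04, -4.91274047e+01, -4.04133741e-01, -3.12528992e+01,
       -6.39001513e-02,  4.35206573e-02,  1.69535642e-04]), 'position': array([ 0.2059523 , -0.61588436,  0.19794925]), 'tool_rot': array([-3.09891496e+00, -5.04637053e-01,  6.54287195e-04]), 'ft_force': array([-0.42238862, -0.65947071,  0.50939711]), 'torque': array([ 0.0244402 , -0.03381225, -0.00339042]), 'grip_width': 1.0001550919510642}
scene {'K': array([[387.65447118,   0.        , 260.2218781 ],
       [  0.        , 387.65447118, 191.65492124],
       [  0.        ,   0.        ,   1.        ]]), 'extrinsics': array([[ 0.49086827,  0.45438812, -0.7433571 , -0.23134108],
       [-0.87113669,  0.26872061, -0.41098674, -0.37745129],
       [ 0.01300788,  0.84930599,  0.52774058,  0.60596259],
       [ 0.        ,  0.        ,  0.      
[... 273 characters left out ...]
984698,  0.00654128,  0.01622432,  0.08505931],
       [ 0.01697164,  0.13791005,  0.99029934,  1.33040426],
       [ 0.        ,  0.        ,  0.        ,  1.        ]])}
wrist {'K': array([[346.23972892,   0.        , 255.65762301],
       [  0.        , 346.23972892, 195.04447751],
       [  0.        ,   0.        ,   1.        ]]), 'tool_from_camera': array([[ 3.43632046e-04,  9.60005732e-01,  2.79980134e-01,
         7.71452563e-02],
       [ 9.99999929e-01, -3.72685364e-04,  5.05323862e-05,
        -5.66954963e-04],
       [ 1.52855879e-04,  2.79980097e-01, -9.60005793e-01,
        -1.84563931e-01],
       [ 0.00000000e+00,  0.00000000e+00,  0.00000000e+00,
         1.00000000e+00]])}
```

View pics/scene0.png

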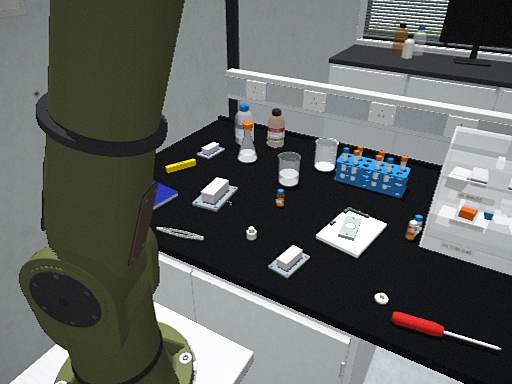

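View pics/top0.png

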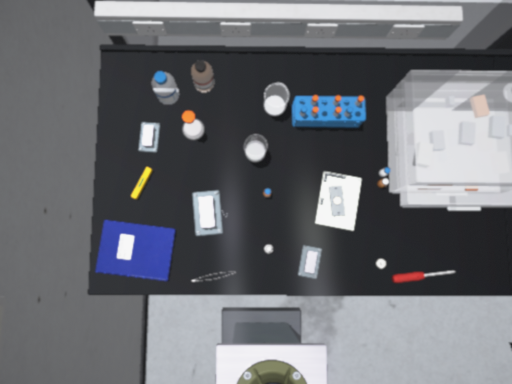

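View pics/wrist0.png

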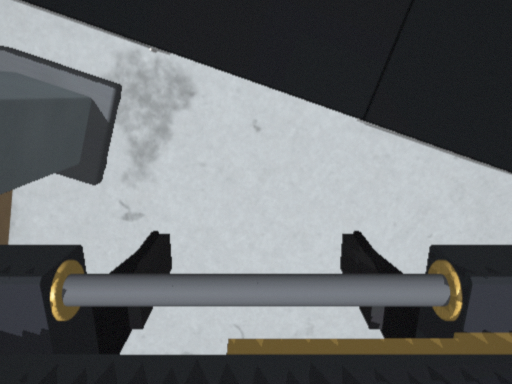

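```bash
python3 - <<'E'
from h import *
im=np.load('top0i.npy');W=np.load('top0w.npy')
for n,(u,v) in dict(stage=(207,212),small=(311,262),jig=(338,180),carrier=(337,200),vial=(267,193),weight=(268,249)).items():print(n,W[v,u])
a=cv2.resize(im[160:300,180:380],None,fx=4,fy=4,interpolation=cv2.INTER_CUBIC);save('topz.png',a)
im=np.load('scene0i.npy')
a=cv2.resize(im[160:290,180:400],None,fx=3.6,fy=3.6,interpolation=cv2.INTER_CUBIC);save('scz.png',a)
# stage & jig masks by height
z=W[...,2]
def rect(m):
    P=W[m][:,:2].astype(np.float32);r=cv2.minAreaRect(P*1000);return r,len(P)
def box(u0,u1,v0,v1):
    m=np.zeros(z.shape,bool);m[v0:v1,u0:u1]=1;return m
print('block',rect(box(185,230,185,240)&(z>.03)&(z<.05)),np.median(z[box(185,230,185,240)&(z>.03)]))
print('jig',rect(box(310,366,165,235)&(z>.006)&(z<.03)))
g=im.sum(2)
E
```

```text
stage [0.53023233 0.18900036 0.04016422]
small [ 0.3871998  -0.11459293  0.02852779]
jig [ 0.6320735  -0.20227041  0.01354391]
carrier [ 0.57008227 -0.19593474  0.02243255]
vial [0.5862638  0.0142989  0.04768807]
weight [0.42405963 0.01090999 0.035706  ]
block (((532.4532470703125, 192.70022583007812), (89.8449478149414, 40.260894775390625), 5.52839994430542), 427) 0.040660876022476033
jig (((574.64794921875, -202.36912536621094), (210.0780487060547, 166.1491241455078), 0.26848089694976807), 2071)
```

View pics/topz.png

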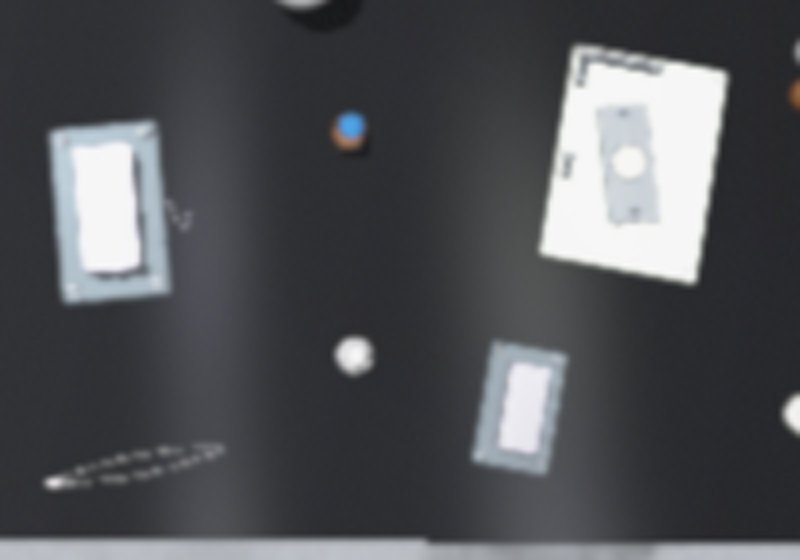

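View pics/scz.png

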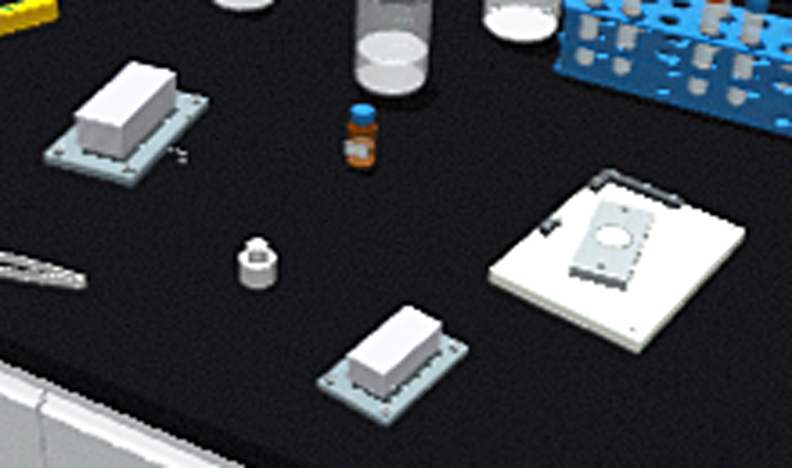

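```bash
cat >> h.py <<'E'
def yaw():
    M=R.from_rotvec(get_state()['tool_rot']).as_matrix();return np.degrees(np.arctan2(M[1,0],M[0,0])),M
def plan(target,yawdeg=None):
    st=get_state();y,M=yaw();d=np.array(target)-st['position']
    print('t',round(st['time'],2),'pos',st['position'].round(4),'yaw',y.round(2),'tilt',np.degrees(np.arccos(-M[2,2])).round(2),'z',M[:,2].round(4),'f',st['ft_force'].round(1),'gw',round(st['grip_width'],3),'q',st['joint_positions'].round(2))
    print('slide cm (current axes)',(M.T@d*100).round(2))
    if yawdeg is not None:
        c,s=np.cos(np.radians(yawdeg)),np.sin(np.radians(yawdeg))
        N=np.array([[c,s,0],[s,-c,0],[0,0,-1]])
        print('dr total deg',np.degrees(R.from_matrix(M.T@N).as_rotvec()).round(2),'slide in final axes',(N.T@d*100).round(2))
E
python3 - <<'E'
from h import *
W=np.load('top0w.npy')
m=(W[...,2]>.03)&(W[...,1]<-.22)&(W[...,1]>-.5)&(W[...,0]<.95)&(W[...,0]>.3)
Y=W[m]
for lo in np.arange(.3,.95,.05):
    q=Y[(Y[:,0]>=lo)&(Y[:,0]<lo+.05)]
    if len(q): i=q[:,1].argmax();print(round(lo,2),q[i].round(3), len(q))
z=W[...,2]
for r in (130,150,190,200): print([ (c,W[r,c].round(2).tolist()) for c in range(380,400,4)])
plan([.45,-.35,.25],-8)
plan([.57,-.20,.22],-8)
E
```

```text
0.3 [ 0.34  -0.372  0.03 ] 4
0.35 [ 0.351 -0.41   0.033] 1
0.5 [ 0.55  -0.363  0.129] 224
0.55 [ 0.558 -0.362  0.084] 1030
0.6 [ 0.624 -0.321  0.032] 1605
0.65 [ 0.657 -0.328  0.031] 1468
0.7 [ 0.728 -0.357  0.069] 1395
0.75 [ 0.774 -0.357  0.208] 1365
0.8 [ 0.841 -0.22   0.065] 1653
0.85 [ 0.868 -0.22   0.04 ] 1473
0.9 [ 0.9   -0.361  0.121] 4
[(380, [0.79, -0.34, 0.0]), (384, [0.79, -0.35, 0.0]), (388, [0.79, -0.36, 0.02]), (392, [0.78, -0.36, 0.05]), (396, [0.77, -0.36, 0.08])]
[(380, [0.73, -0.34, 0.0]), (384, [0.73, -0.35, -0.0]), (388, [0.73, -0.36, 0.01]), (392, [0.72, -0.36, 0.04]), (396, [0.71, -0.36, 0.07])]
[(380, [0.6, -0.33, 0.0]), (384, [0.6, -0.35, 0.0]), (388, [0.6, -0.36, 0.0]), (392, [0.6, -0.36, 0.03]), (396, [0.6, -0.36, 0.05])]
[(380, [0.57, -0.33, -0.0]), (384, [0.57, -0.34, 0.0]), (388, [0.57, -0.36, 0.0]), (392, [0.57, -0.37, 0.0]), (396, [0.57, -0.38, 0.0])]
t 0.15 pos [ 0.206  -0.616   0.1982] yaw 18.5 tilt 0.09 z [-6.0e-04  1.4e-03 -1.0e+00] f [-0.2  0.3 -0. ] gw 0.998 q [ 1.26  0.32 -0.07  1.45  0.02  1.37 -0.06]
slide cm (current axes) [ 31.58 -17.49  -5.16]
dr total deg [-0.08  0.03 26.5 ] slide in final axes [ 20.46 -29.74  -5.18]
t 0.15 pos [ 0.206  -0.616   0.1982] yaw 18.5 tilt 0.09 z [-6.0e-04  1.4e-03 -1.0e+00] f [-0.2  0.3 -0. ] gw 0.998 q [ 1.26  0.32 -0.07  1.45  0.02  1.37 -0.06]
slide cm (current axes) [ 47.72 -27.91  -2.14]
dr total deg [-0.08  0.03 26.5 ] slide in final axes [ 30.26 -46.26  -2.18]
```

Emit:
{"fn": "move_arm", "kwargs": {"jaw": [0,0,0,0,0], "slide": [[0,0,-1.7],[0,0,-1.7],[0,0,-1.7],[2.2,-4.2,0],[2.2,-4.2,0]], "dr": [[0,0,8.5],[0,0,8.5],[0,0,8.5],[0,0,1],[0,0,0]]}}

```text
time: 0.65
position: [0.2601, -0.539, 0.25]
tool_rot: [3.133, -0.226, -0.0]
ft_force: [1.0, -0.1, -0.7]
grip_width: 1.002
```

Emit:
{"fn": "move_arm", "kwargs": {"jaw": [0,0,0,0,0], "slide": [[2.2,-4.2,0],[2.2,-4.2,0],[2.2,-4.2,0],[2.2,-4.2,0],[2.2,-4.2,0]], "dr": [[0,0,0],[0,0,0],[0,0,0],[0,0,0],[0,0,0]]}}

```text
time: 1.15
position: [0.3996, -0.3444, 0.2499]
tool_rot: [3.134, -0.219, -0.0]
ft_force: [1.2, -1.0, -0.5]
grip_width: 0.997
```

```bash
python3 - <<'E'
from h import *
plan([.545,-.19,.22],-8)
E
```

```text
t 1.15 pos [ 0.3996 -0.3444  0.2499] yaw -8.01 tilt 0.02 z [-2.e-04 -2.e-04 -1.e+00] f [ 1.2 -1.  -0.5] gw 0.997 q [ 0.89  0.05 -0.24  1.67  0.01  1.43 -1.06]
slide cm (current axes) [ 12.24 -17.32   2.99]
dr total deg [ 0.01  0.01 -0.01] slide in final axes [ 12.25 -17.32   2.99]
```

Emit:
{"fn": "move_arm", "kwargs": {"jaw": [0,0,0,0,0], "slide": [[2.5,-3.5,0.6],[2.5,-3.5,0.6],[2.5,-3.5,0.6],[2.5,-3.5,0.6],[2.3,-3.3,0.6]], "dr": [[0,0,0],[0,0,0],[0,0,0],[0,0,0],[0,0,0]]}}

```text
time: 1.65
position: [0.5458, -0.1904, 0.2196]
tool_rot: [-3.134, 0.219, 0.0]
ft_force: [-0.1, -0.4, -0.0]
grip_width: 1.004
```

Emit:
{"fn": "move_arm", "kwargs": {"jaw": [0,0], "slide": [[0,0,0],[0,0,0]], "dr": [[0,0,0],[0,0,0]]}}

```text
time: 1.85
position: [0.5449, -0.1911, 0.2194]
tool_rot: [-3.134, 0.215, 0.002]
ft_force: [-0.3, -0.4, 0.4]
grip_width: 1.002
```

```bash
python3 - <<'E'
from h import *
plan([.545,-.19,.22],-8)
st=get_state();im,d=get_image('wrist');save('w1.png',im);W=world('wrist',d,st);np.save('w1w.npy',W);np.save('w1i.npy',im)
for c in ['carrier','jig']:
    for r in regions_of('wrist',c)[:2]:
        print(c,r['score'],r['xy'],r['mask'].sum());np.save('w1_%s.npy'%c,r['mask']) if r['score']>.5 else 0
E
```

```text
t 1.85 pos [ 0.5449 -0.1911  0.2194] yaw -7.86 tilt 0.08 z [-1.4e-03  3.0e-04 -1.0e+00] f [-0.3 -0.4  0.4] gw 1.002 q [ 0.65  0.18 -0.41  1.59  0.07  1.38 -1.47]
slide cm (current axes) [-0.   -0.11 -0.06]
dr total deg [-0.01  0.08  0.14] slide in final axes [-0.   -0.11 -0.06]
carrier 0.86 [255.2, 139.4] 2888
jig 0.81 [273.4, 128.3] 11605
```

View pics/w1.png

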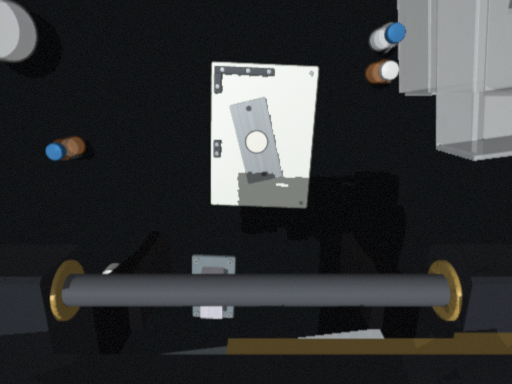

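```bash
cat >> h.py <<'E'
def onplane(cam,uv,z,st=None):
    p=camera_params(cam);K=np.array(p['K']);uv=np.atleast_2d(np.asarray(uv,float))
    D=np.stack([(uv[:,0]-K[0,2])/K[0,0],-(uv[:,1]-K[1,2])/K[1,1],-np.ones(len(uv))],-1)
    if 'extrinsics' in p: T=np.array(p['extrinsics'])
    else:
        T=np.eye(4);T[:3,:3]=R.from_rotvec(st['tool_rot']).as_matrix();T[:3,3]=st['position'];T=T@np.array(p['tool_from_camera'])
    D=D@T[:3,:3].T
    return T[:3,3]+D*((z-T[2,3])/D[:,2])[:,None]
def quad(mask,cam,z,st=None):
    cs,_=cv2.findContours(mask.astype(np.uint8),cv2.RETR_EXTERNAL,cv2.CHAIN_APPROX_NONE)
    c=max(cs,key=cv2.contourArea)[:,0,:].astype(float)
    P=onplane(cam,c,z,st)[:,:2]*1000
    return cv2.minAreaRect(P.astype(np.float32))
E
python3 - <<'E'
from h import *
st=get_state();W=np.load('w1w.npy')
print('W carrier',W[125,247],W[165,270],W[142,257],'deck',W[100,290],W[190,220])
im=np.load('w1i.npy').astype(int)
print('carrier',quad(np.load('w1_carrier.npy'),'wrist',.020,st))
print('jig',quad(np.load('w1_jig.npy'),'wrist',.012,st))
# disc: brighter white within carrier
a=cv2.resize(im[50:220,200:330].astype(np.uint8),None,fx=4.5,fy=3.5,interpolation=cv2.INTER_CUBIC)
a=cv2.resize(im[50:215,195:335].astype(np.uint8),None,fx=3.6,fy=3.6,interpolation=cv2.INTER_CUBIC);save('w1z.png',a)
E
```

```text
W carrier [ 0.59002918 -0.18705453  0.02012286] [ 0.542264   -0.20638607  0.01829367] [ 0.57009243 -0.19533785  0.01909385] deck [ 0.60946052 -0.23730857  0.00964426] [ 0.51858477 -0.14414041  0.00900639]
carrier ((569.6233520507812, -197.01287841796875), (90.20930480957031, 40.83097457885742), 4.757714748382568)
jig ((570.2960815429688, -204.19305419921875), (115.07908630371094, 159.71585083007812), 79.60021209716797)
```

View pics/w1z.png

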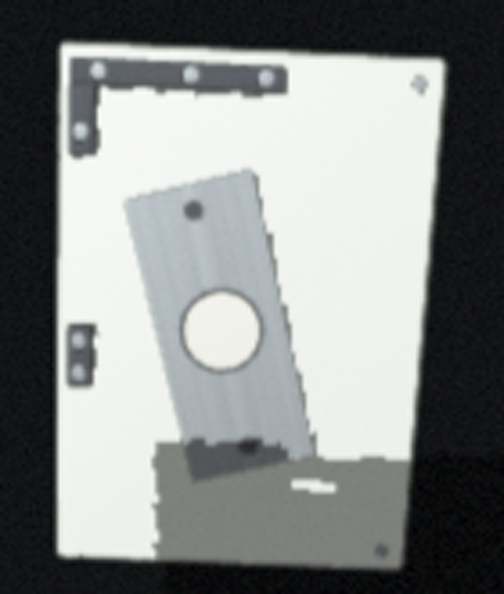

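```bash
python3 - <<'E'
from h import *
plan([.5696,-.197,.03],4.76)
E
```

```text
t 2.0 pos [ 0.5439 -0.194   0.22  ] yaw -8.16 tilt 0.06 z [-5.e-04 -9.e-04 -1.e+00] f [-0.6 -0.6  0.4] gw 1.005 q [ 0.66  0.18 -0.41  1.59  0.07  1.38 -1.47]
slide cm (current axes) [ 2.59 -0.08 19.  ]
dr total deg [  0.05   0.03 -12.92] slide in final axes [ 2.53  0.52 19.  ]
```

Emit:
{"fn": "move_arm", "kwargs": {"jaw": [0,0,0,0,0], "slide": [[0,0,4],[0,0,4],[2.5,0.5,4],[0,0,4],[0,0,2]], "dr": [[0,0,-6.5],[0,0,-6.4],[0,0,0],[0,0,0],[0,0,0]]}}

```text
time: 2.5
position: [0.5673, -0.1962, 0.0363]
tool_rot: [-3.138, -0.13, 0.008]
ft_force: [-1.0, -0.7, 0.5]
grip_width: 0.999
```

```bash
python3 - <<'E'
from h import *
for i in range(4):
    plan([.5696,-.197,.017],4.76)
    im,d=get_image('wrist')
save('w2.png',im)
E
```

```text
t 2.5 pos [ 0.5673 -0.1962  0.0363] yaw 4.74 tilt 0.3 z [-0.005   0.0011 -1.    ] f [-1.  -0.7  0.5] gw 0.999 q [ 0.63  0.38 -0.41  1.74  0.17  1.06 -1.33]
slide cm (current axes) [0.23 0.1  1.92]
dr total deg [-0.09  0.28 -0.02] slide in final axes [0.22 0.1  1.93]
t 2.55 pos [ 0.5655 -0.1958  0.034 ] yaw 4.74 tilt 0.51 z [-0.0086  0.0025 -1.    ] f [-2.2 -1.  -2.3] gw 0.999 q [ 0.63  0.38 -0.41  1.74  0.17  1.06 -1.33]
slide cm (current axes) [0.41 0.16 1.69]
dr total deg [-0.18  0.48 -0.02] slide in final axes [0.4  0.15 1.7 ]
t 2.6 pos [ 0.5665 -0.1959  0.0365] yaw 4.75 tilt 0.41 z [-0.0068  0.0018 -1.    ] f [-0.5  0.7  0.2] gw 0.999 q [ 0.63  0.38 -0.41  1.74  0.17  1.06 -1.33]
slide cm (current axes) [0.32 0.14 1.94]
dr total deg [-0.14  0.38 -0.01] slide in final axes [0.3  0.13 1.95]
t 2.65 pos [ 0.5684 -0.1962  0.039 ] yaw 4.76 tilt 0.17 z [-2.9e-03  4.0e-04 -1.0e+00] f [-0.2  0.2  0.4] gw 0.999 q [ 0.63  0.38 -0.41  1.74  0.17  1.06 -1.33]
slide cm (current axes) [0.12 0.09 2.2 ]
dr total deg [-0.04  0.17  0.  ] slide in final axes [0.11 0.09 2.2 ]
```

View pics/w2.png

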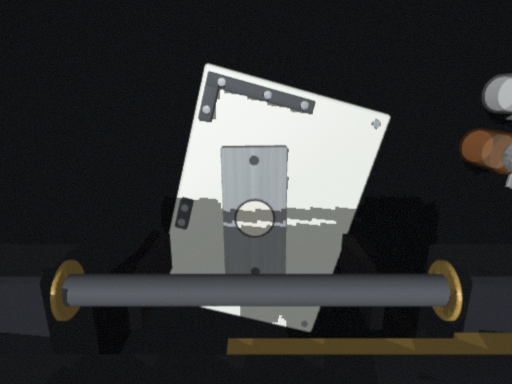

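Emit:
{"fn": "move_arm", "kwargs": {"jaw": [0,0,0,0], "slide": [[0.35,0.1,1.0],[0,0,0.8],[0,0,0],[0,0,0]], "dr": [[0,0,0],[0,0,0],[0,0,0],[0,0,0]], "force": 4}}

```text
time: 3.1
position: [0.5737, -0.1957, 0.0221]
tool_rot: [3.139, 0.134, -0.0]
ft_force: [0.3, 0.3, -0.4]
grip_width: 1.0
```

```bash
python3 - <<'E'
from h import *
for i in range(4):
    plan([.5696,-.197,.017],4.76)
    im,d=get_image('wrist')
save('w3.png',im)
E
```

```text
t 3.1 pos [ 0.5737 -0.1957  0.0221] yaw 4.9 tilt 0.01 z [-1.e-04 -1.e-04 -1.e+00] f [ 0.3  0.3 -0.4] gw 1.0 q [ 0.62  0.41 -0.41  1.74  0.18  1.03 -1.34]
slide cm (current axes) [-0.42  0.1   0.51]
dr total deg [0.01 0.   0.14] slide in final axes [-0.42  0.1   0.51]
t 3.15 pos [ 0.5739 -0.1957  0.0223] yaw 4.9 tilt 0.02 z [ 3.e-04 -2.e-04 -1.e+00] f [ 0.5 -0.5  0.7] gw 1.001 q [ 0.62  0.41 -0.41  1.74  0.18  1.03 -1.34]
slide cm (current axes) [-0.44  0.1   0.53]
dr total deg [ 0.01 -0.02  0.14] slide in final axes [-0.44  0.1   0.53]
t 3.2 pos [ 0.574  -0.1957  0.0225] yaw 4.9 tilt 0.04 z [ 6.e-04 -4.e-04 -1.e+00] f [0.1 0.  0.4] gw 0.998 q [ 0.62  0.41 -0.41  1.74  0.18  1.03 -1.34]
slide cm (current axes) [-0.45  0.09  0.55]
dr total deg [ 0.02 -0.03  0.14] slide in final axes [-0.45  0.1   0.55]
t 3.25 pos [ 0.574  -0.1957  0.0225] yaw 4.9 tilt 0.04 z [ 7.e-04 -4.e-04 -1.e+00] f [-0.4 -0.5 -0.4] gw 1.0 q [ 0.62  0.41 -0.41  1.74  0.18  1.03 -1.34]
slide cm (current axes) [-0.45  0.09  0.55]
dr total deg [ 0.03 -0.04  0.14] slide in final axes [-0.45  0.09  0.55]
```

View pics/w3.png

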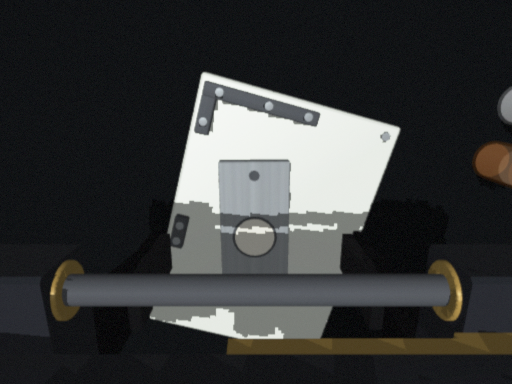

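Emit:
{"fn": "move_arm", "kwargs": {"jaw": [0,0,0,60,130], "slide": [[-0.1,0,0.7],[0,0,0],[0,0,0],[0,0,0],[0,0,0]], "dr": [[0,0,0],[0,0,0],[0,0,0],[0,0,0],[0,0,0]], "force": 4}}

```text
time: 3.8
position: [0.5729, -0.1958, 0.0151]
tool_rot: [3.139, 0.134, 0.0]
ft_force: [0.2, 0.2, -0.4]
grip_width: 0.894
```

Emit:
{"fn": "move_arm", "kwargs": {"jaw": [255,255,255,255,255], "slide": [[0,0,0],[0,0,0],[0,0,0],[0,0,0],[0,0,0]], "dr": [[0,0,0],[0,0,0],[0,0,0],[0,0,0],[0,0,0]]}}

```text
time: 4.3
position: [0.5727, -0.1958, 0.015]
tool_rot: [3.139, 0.134, -0.0]
ft_force: [0.6, -0.2, 0.0]
grip_width: 0.448
```

```bash
python3 - <<'E'
from h import *
for i in range(2):
    plan([.5976,-.1828,.017],-10.4)
    im,d=get_image('wrist')
save('w4.png',im)
E
```

```text
t 4.3 pos [ 0.5727 -0.1958  0.015 ] yaw 4.89 tilt 0.01 z [-0.e+00 -1.e-04 -1.e+00] f [ 0.6 -0.2  0. ] gw 0.448 q [ 0.62  0.41 -0.41  1.75  0.19  1.02 -1.34]
slide cm (current axes) [ 2.59 -1.08 -0.2 ]
dr total deg [1.000e-02 0.000e+00 1.529e+01] slide in final axes [ 2.21 -1.73 -0.2 ]
t 4.35 pos [ 0.5728 -0.1957  0.0151] yaw 4.89 tilt 0.01 z [ 0.e+00 -1.e-04 -1.e+00] f [ 0.7 -0.6  0.4] gw 0.403 q [ 0.62  0.41 -0.41  1.75  0.19  1.02 -1.34]
slide cm (current axes) [ 2.59 -1.08 -0.19]
dr total deg [ 1.000e-02 -0.000e+00  1.529e+01] slide in final axes [ 2.21 -1.72 -0.19]
```

View pics/w4.png

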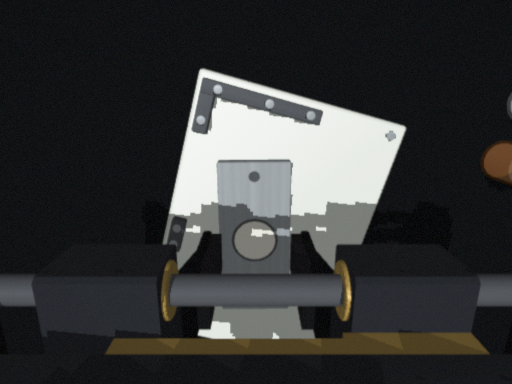

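Emit:
{"fn": "move_arm", "kwargs": {"jaw": [255,255,255], "slide": [[0,0,0],[0,0,0],[0,0,0]], "dr": [[0,0,0],[0,0,0],[0,0,0]]}}

```text
time: 4.7
position: [0.5728, -0.1958, 0.0151]
tool_rot: [3.139, 0.134, 0.0]
ft_force: [0.3, -0.3, -1.1]
grip_width: 0.081
```

```bash
python3 - <<'E'
from h import *
for i in range(2):
    plan([.5976,-.1828,.017],-10.4)
    im,d=get_image('wrist')
save('w5.png',im)
E
```

```text
t 4.7 pos [ 0.5728 -0.1958  0.0151] yaw 4.9 tilt 0.01 z [ 0.e+00 -1.e-04 -1.e+00] f [ 0.3 -0.3 -1.1] gw 0.081 q [ 0.62  0.41 -0.41  1.75  0.19  1.02 -1.34]
slide cm (current axes) [ 2.59 -1.08 -0.19]
dr total deg [ 1.00e-02 -0.00e+00  1.53e+01] slide in final axes [ 2.21 -1.72 -0.19]
t 4.75 pos [ 0.5727 -0.1957  0.015 ] yaw 4.9 tilt 0.01 z [-1.e-04 -0.e+00 -1.e+00] f [ 0.1 -0.3 -0. ] gw 0.053 q [ 0.62  0.41 -0.41  1.75  0.19  1.02 -1.34]
slide cm (current axes) [ 2.59 -1.08 -0.2 ]
dr total deg [0.00e+00 1.00e-02 1.53e+01] slide in final axes [ 2.22 -1.72 -0.2 ]
```

View pics/w5.png

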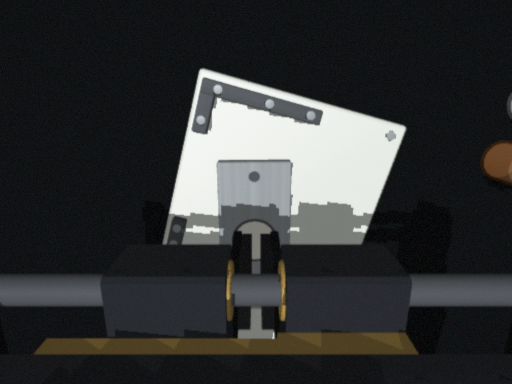

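```bash
python3 - <<'E'
from h import *
st=get_state();im,d=get_image('wrist')
W=world('wrist',d,st)
for r in range(215,250,5): print(r,[(c,W[r,c].round(3).tolist()) for c in (225,236,240,244,256,272,276,290)])
p=camera_params('wrist');T=np.array(p['tool_from_camera'])
plan([.5976,-.1828,.017],-10.4)
E
```

```text
215 [(225, [0.584, -0.177, 0.02]), (236, [0.585, -0.183, 0.019]), (240, [0.585, -0.185, 0.019]), (244, [0.585, -0.188, 0.019]), (256, [0.585, -0.194, 0.018]), (272, [0.586, -0.203, 0.019]), (276, [0.586, -0.205, 0.018]), (290, [0.584, -0.214, 0.011])]
220 [(225, [0.581, -0.177, 0.019]), (236, [0.582, -0.183, 0.019]), (240, [0.582, -0.186, 0.019]), (244, [0.582, -0.188, 0.019]), (256, [0.583, -0.195, 0.019]), (272, [0.583, -0.203, 0.019]), (276, [0.584, -0.206, 0.019]), (290, [0.581, -0.214, 0.011])]
225 [(225, [0.578, -0.178, 0.019]), (236, [0.578, -0.184, 0.018]), (240, [0.579, -0.186, 0.019]), (244, [0.579, -0.188, 0.019]), (256, [0.58, -0.195, 0.019]), (272, [0.58, -0.204, 0.019]), (276, [0.58, -0.206, 0.018]), (290, [0.578, -0.215, 0.011])]
230 [(225, [0.575, -0.178, 0.02]), (236, [0.575, -0.184, 0.019]), (240, [0.576, -0.186, 0.02]), (244, [0.577, -0.188, 0.02]), (256, [0.577, -0.195, 0.02]), (272, [0.578, -0.204, 0.02]), (276, [0.577, -0.206, 0.019]), (290, [0.575, -0.215, 0.011])]
235 [(225, [0.572, -0.178, 0.018]), (236, [0.582, -0.185, 0.041]), (240, [0.583, -0.187, 0.042]),
[... 245 characters left out ...]
048]), (244, [0.581, -0.189, 0.044]), (256, [0.571, -0.196, 0.019]), (272, [0.584, -0.202, 0.049]), (276, [0.584, -0.204, 0.049]), (290, [0.569, -0.216, 0.011])]
245 [(225, [0.609, -0.184, 0.113]), (236, [0.582, -0.185, 0.054]), (240, [0.583, -0.187, 0.055]), (244, [0.582, -0.189, 0.052]), (256, [0.567, -0.196, 0.018]), (272, [0.584, -0.202, 0.055]), (276, [0.585, -0.203, 0.055]), (290, [0.611, -0.201, 0.113])]
t 4.85 pos [ 0.5728 -0.1957  0.0151] yaw 4.9 tilt 0.01 z [ 0.e+00 -1.e-04 -1.e+00] f [ 0.3 -0.8 -0.7] gw 0.018 q [ 0.62  0.41 -0.41  1.75  0.19  1.02 -1.34]
slide cm (current axes) [ 2.59 -1.08 -0.19]
dr total deg [ 1.00e-02 -0.00e+00  1.53e+01] slide in final axes [ 2.21 -1.72 -0.19]
```

Emit:
{"fn": "move_arm", "kwargs": {"jaw": [255,255,255], "slide": [[0,0,0.1],[0,0,0.1],[0,0,0]], "dr": [[0,0,0],[0,0,0],[0,0,0]]}}

```text
time: 5.15
position: [0.5726, -0.1957, 0.0128]
tool_rot: [-3.139, -0.134, 0.001]
ft_force: [-1.0, 0.1, -0.5]
grip_width: 0.005
```

Emit:
{"fn": "move_arm", "kwargs": {"jaw": [255,255,255,255], "slide": [[0,0,0.15],[0,0,0.15],[0,0,0],[0,0,0]], "dr": [[0,0,0],[0,0,0],[0,0,0],[0,0,0]]}}

```text
time: 5.55
position: [0.5726, -0.1957, 0.0099]
tool_rot: [-3.139, -0.134, 0.0]
ft_force: [-0.1, 0.9, 0.1]
grip_width: 0.005
```

```bash
python3 - <<'E'
from h import *
st=get_state();im,d=get_image('wrist');save('w6.png',im);i2,d2=get_image('scene');save('s6.png',cv2.resize(i2[150:280,260:420],None,fx=4.5,fy=4.5))
p=camera_params('wrist');T=np.array(p['tool_from_camera'])
W=world('wrist',d,st);M=R.from_rotvec(st['tool_rot']).as_matrix();Q=(W-st['position'])@M
for r in range(226,262,3): print(r,[(c,(Q[r,c]*1000).round(0).tolist()) for c in (240,248,256,264,272)])
plan([.5976,-.1828,.017],-10.4)
E
```

```text
226 [(240, [8.0, -9.0, -8.0]), (248, [9.0, -5.0, -10.0]), (256, [8.0, -0.0, -9.0]), (264, [9.0, 4.0, -10.0]), (272, [8.0, 8.0, -9.0])]
229 [(240, [7.0, -9.0, -9.0]), (248, [6.0, -5.0, -8.0]), (256, [7.0, -0.0, -9.0]), (264, [6.0, 4.0, -9.0]), (272, [7.0, 8.0, -9.0])]
232 [(240, [11.0, -8.0, -24.0]), (248, [5.0, -5.0, -11.0]), (256, [5.0, -0.0, -8.0]), (264, [5.0, 4.0, -9.0]), (272, [11.0, 8.0, -24.0])]
235 [(240, [11.0, -8.0, -28.0]), (248, [9.0, -4.0, -24.0]), (256, [9.0, -0.0, -23.0]), (264, [9.0, 4.0, -23.0]), (272, [11.0, 7.0, -28.0])]
238 [(240, [11.0, -8.0, -32.0]), (248, [9.0, -4.0, -28.0]), (256, [10.0, -0.0, -29.0]), (264, [9.0, 4.0, -27.0]), (272, [11.0, 7.0, -32.0])]
241 [(240, [11.0, -8.0, -35.0]), (248, [9.0, -4.0, -31.0]), (256, [8.0, -0.0, -28.0]), (264, [9.0, 3.0, -31.0]), (272, [11.0, 7.0, -35.0])]
244 [(240, [11.0, -8.0, -38.0]), (248, [10.0, -4.0, -35.0]), (256, [7.0, -0.0, -29.0]), (264, [10.0, 3.0, -36.0]), (272, [11.0, 7.0, -38.0])]
247 [(240, [11.0, -8.0, -41.0]), (248, [9.0, -4.0, -38.0]), (256, [5.0, -0.0, -29.0]), (264, [9.0, 3.0, -38.0]), (272, [10.0, 7.0, 
[... 159 characters left out ...]
0, [11.0, -7.0, -48.0]), (248, [9.0, -4.0, -44.0]), (256, [2.0, -0.0, -29.0]), (264, [9.0, 3.0, -44.0]), (272, [11.0, 6.0, -48.0])]
256 [(240, [11.0, -7.0, -51.0]), (248, [9.0, -4.0, -47.0]), (256, [1.0, -0.0, -29.0]), (264, [10.0, 3.0, -48.0]), (272, [11.0, 6.0, -51.0])]
259 [(240, [11.0, -7.0, -53.0]), (248, [9.0, -4.0, -50.0]), (256, [-1.0, -0.0, -30.0]), (264, [10.0, 3.0, -51.0]), (272, [11.0, 6.0, -53.0])]
t 5.65 pos [ 0.5728 -0.1957  0.0101] yaw 4.9 tilt 0.01 z [ 0.e+00 -1.e-04 -1.e+00] f [ 0.   1.  -0.2] gw 0.003 q [ 0.62  0.42 -0.41  1.75  0.19  1.01 -1.34]
slide cm (current axes) [ 2.58 -1.08 -0.69]
dr total deg [ 1.00e-02 -0.00e+00  1.53e+01] slide in final axes [ 2.21 -1.72 -0.69]
```

View pics/w6.png

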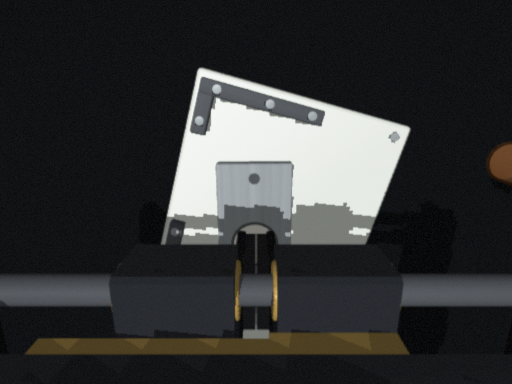

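View pics/s6.png

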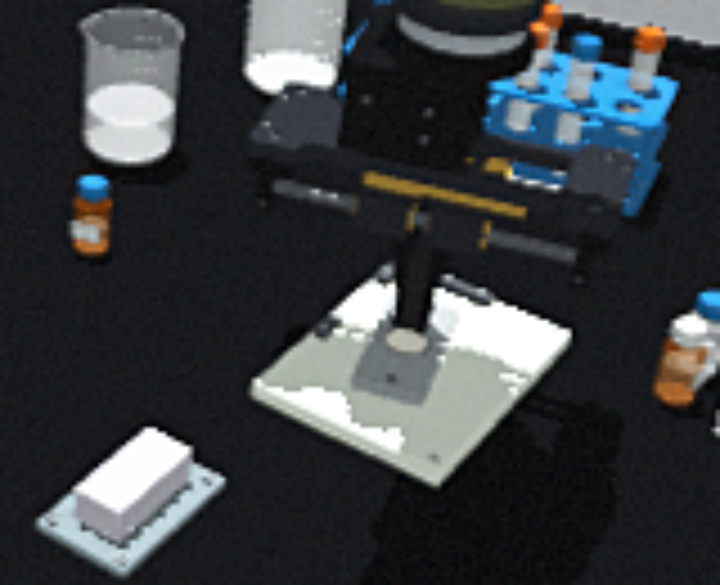

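Emit:
{"fn": "move_arm", "kwargs": {"jaw": [255,255,255,255], "slide": [[0,0,0.2],[0,0,0.2],[0,0,0.2],[0,0,0]], "dr": [[0,0,0],[0,0,0],[0,0,0],[0,0,0]]}}

```text
time: 6.05
position: [0.5724, -0.1957, 0.0036]
tool_rot: [-3.138, -0.134, 0.001]
ft_force: [-0.4, -0.1, -0.9]
grip_width: 0.004
```

Emit:
{"fn": "move_arm", "kwargs": {"jaw": [255,255,255], "slide": [[0,0,0.1],[0,0,0.1],[0,0,0]], "dr": [[0,0,0],[0,0,0],[0,0,0]]}}

```text
time: 6.35
position: [0.5726, -0.1958, 0.0019]
tool_rot: [3.139, 0.134, -0.0]
ft_force: [-0.9, -0.2, -0.1]
grip_width: 0.003
```

Emit:
{"fn": "move_arm", "kwargs": {"jaw": [255,255,255], "slide": [[0,0,0.1],[0,0,0.1],[0,0,0]], "dr": [[0,0,0],[0,0,0],[0,0,0]]}}

```text
time: 6.65
position: [0.5726, -0.1957, -0.0001]
tool_rot: [-3.139, -0.134, 0.0]
ft_force: [-0.2, 0.3, 0.4]
grip_width: 0.006
```

Emit:
{"fn": "move_arm", "kwargs": {"jaw": [255,255], "slide": [[0,0,0.1],[0,0,0]], "dr": [[0,0,0],[0,0,0]]}}

```text
time: 6.85
position: [0.5726, -0.1957, -0.0011]
tool_rot: [3.139, 0.134, -0.0]
ft_force: [-0.2, 0.1, -0.2]
grip_width: 0.007
```

Emit:
{"fn": "move_arm", "kwargs": {"jaw": [255,255], "slide": [[0,0,0.1],[0,0,0]], "dr": [[0,0,0],[0,0,0]]}}

```text
time: 7.05
position: [0.5727, -0.1957, -0.0021]
tool_rot: [3.139, 0.134, -0.0]
ft_force: [-0.2, -0.1, -0.6]
grip_width: 0.005
```

Emit:
{"fn": "move_arm", "kwargs": {"jaw": [255,255], "slide": [[0,0,0.1],[0,0,0]], "dr": [[0,0,0],[0,0,0]]}}

```text
time: 7.25
position: [0.5728, -0.1958, -0.0029]
tool_rot: [3.139, 0.134, 0.0]
ft_force: [1.0, -0.5, 0.1]
grip_width: 0.007
```

Emit:
{"fn": "move_arm", "kwargs": {"jaw": [255,255], "slide": [[0,0,0.1],[0,0,0]], "dr": [[0,0,0],[0,0,0]]}}

```text
time: 7.45
position: [0.5728, -0.1958, -0.003]
tool_rot: [3.138, 0.134, -0.0]
ft_force: [-2.2, 1.6, 5.6]
grip_width: 0.006
```

```bash
python3 - <<'E'
from h import *
st=get_state();im,d=get_image('wrist');save('w7.png',im);i2,d2=get_image('scene');save('s7.png',cv2.resize(i2[150:280,260:420],None,fx=4.5,fy=4.5))
W=world('wrist',d,st);M=R.from_rotvec(st['tool_rot']).as_matrix();Q=(W-st['position'])@M
for r in range(220,248,3): print(r,[(c,(Q[r,c]*1000).round(0).tolist()) for c in (240,248,256,264,272)])
plan([.5976,-.1828,.017],-10.4)
E
```

```text
220 [(240, [17.0, -8.0, -23.0]), (248, [16.0, -4.0, -21.0]), (256, [16.0, -0.0, -22.0]), (264, [17.0, 4.0, -22.0]), (272, [16.0, 8.0, -21.0])]
223 [(240, [15.0, -8.0, -22.0]), (248, [15.0, -4.0, -22.0]), (256, [15.0, -0.0, -21.0]), (264, [15.0, 4.0, -21.0]), (272, [15.0, 8.0, -22.0])]
226 [(240, [13.0, -8.0, -22.0]), (248, [13.0, -4.0, -22.0]), (256, [14.0, -0.0, -22.0]), (264, [13.0, 4.0, -22.0]), (272, [13.0, 8.0, -21.0])]
229 [(240, [12.0, -8.0, -22.0]), (248, [12.0, -4.0, -22.0]), (256, [12.0, -0.0, -21.0]), (264, [12.0, 4.0, -22.0]), (272, [12.0, 8.0, -23.0])]
232 [(240, [11.0, -8.0, -24.0]), (248, [10.0, -4.0, -22.0]), (256, [11.0, -0.0, -23.0]), (264, [10.0, 4.0, -22.0]), (272, [11.0, 8.0, -24.0])]
235 [(240, [11.0, -8.0, -28.0]), (248, [10.0, -4.0, -25.0]), (256, [9.0, -0.0, -23.0]), (264, [9.0, 4.0, -24.0]), (272, [11.0, 7.0, -27.0])]
238 [(240, [11.0, -8.0, -32.0]), (248, [10.0, -4.0, -28.0]), (256, [9.0, -0.0, -28.0]), (264, [9.0, 4.0, -27.0]), (272, [11.0, 7.0, -31.0])]
241 [(240, [11.0, -8.0, -35.0]), (248, [9.0, -4.0, -31.0]), (256, [8.0, -0.0, -28.0]), (264, [9.0, 3.0, -31.0]), (272, [11.0, 7.0, -35.0])]
244 [(240, [11.0, -8.0, -39.0]), (248, [9.0, -4.0, -34.0]), (256, [7.0, -0.0, -29.0]), (264, [9.0, 3.0, -34.0]), (272, [11.0, 7.0, -38.0])]
247 [(240, [11.0, -8.0, -42.0]), (248, [9.0, -4.0, -38.0]), (256, [6.0, -0.0, -30.0]), (264, [9.0, 3.0, -37.0]), (272, [11.0, 7.0, -41.0])]
t 7.55 pos [ 0.5728 -0.1958 -0.003 ] yaw 4.9 tilt 0.03 z [-0.e+00 -4.e-04 -1.e+00] f [-2.   0.6  5.8] gw 0.007 q [ 0.62  0.43 -0.4   1.76  0.2   0.99 -1.35]
slide cm (current axes) [ 2.58 -1.08 -2.  ]
dr total deg [ 0.03 -0.   15.3 ] slide in final axes [ 2.2  -1.72 -2.  ]
```

View pics/s7.png

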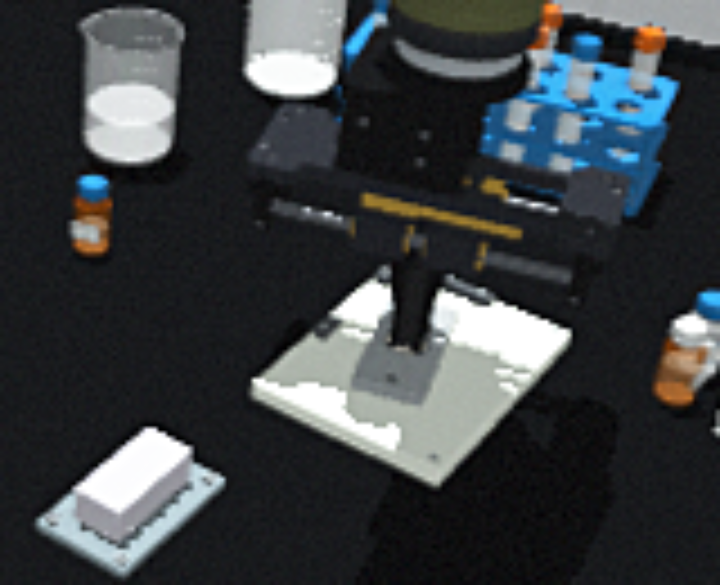

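Emit:
{"fn": "move_arm", "kwargs": {"jaw": [255,105,105,105,105], "slide": [[0,0,-0.7],[-0.2,0,0],[0,0,0],[0,0,0],[0,0,0]], "dr": [[0,0,0],[0,0,0],[0,0,0],[0,0,0],[0,0,0]]}}

```text
time: 8.05
position: [0.5705, -0.1959, 0.0028]
tool_rot: [-3.139, -0.134, 0.001]
ft_force: [0.0, -0.9, -0.9]
grip_width: 0.287
```

Emit:
{"fn": "move_arm", "kwargs": {"jaw": [105,105,105], "slide": [[0,0,0],[0,0,0],[0,0,0]], "dr": [[0,0,0],[0,0,0],[0,0,0]]}}

```text
time: 8.35
position: [0.5707, -0.1959, 0.0029]
tool_rot: [-3.139, -0.134, 0.0]
ft_force: [0.4, -0.6, -0.1]
grip_width: 0.541
```

```bash
python3 - <<'E'
from h import *
plan([.5976,-.1828,-.009],-10.4)
im,d=get_image('wrist');save('w8.png',im)
E
```

```text
t 8.35 pos [ 0.5707 -0.1959  0.0029] yaw 4.9 tilt 0.01 z [-2.e-04 -0.e+00 -1.e+00] f [ 0.4 -0.6 -0.1] gw 0.541 q [ 0.62  0.42 -0.41  1.76  0.19  1.   -1.34]
slide cm (current axes) [ 2.79 -1.07  1.19]
dr total deg [0.00e+00 1.00e-02 1.53e+01] slide in final axes [ 2.41 -1.77  1.19]
```

View pics/w8.png

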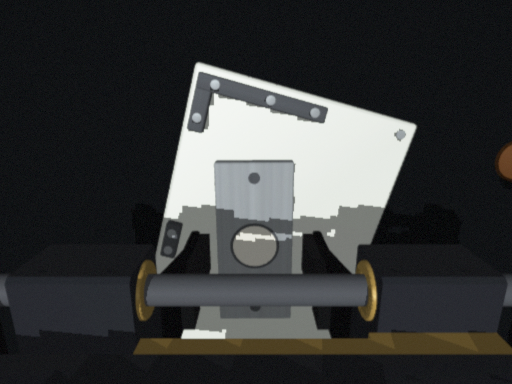

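Emit:
{"fn": "move_arm", "kwargs": {"jaw": [105,105,105,105], "slide": [[0,0,0.6],[0,0,0.5],[0,0,0],[0,0,0]], "dr": [[0,0,0],[0,0,0],[0,0,0],[0,0,0]]}}

```text
time: 8.8
position: [0.5704, -0.1958, -0.0084]
tool_rot: [-3.138, -0.134, 0.001]
ft_force: [0.1, 0.5, 0.3]
grip_width: 0.591
```

Emit:
{"fn": "move_arm", "kwargs": {"jaw": [255,255,255,255,255], "slide": [[0,0,0],[0,0,0],[0,0,0],[0,0,0],[0,0,0]], "dr": [[0,0,0],[0,0,0],[0,0,0],[0,0,0],[0,0,0]], "force": 4}}

```text
time: 9.3
position: [0.5709, -0.1959, -0.0078]
tool_rot: [3.139, 0.134, 0.0]
ft_force: [0.7, 0.2, 1.1]
grip_width: 0.46
```

```bash
python3 - <<'E'
from h import *
plan([.5976,-.1828,-.009],-10.4)
st=get_state()
im,d=get_image('wrist');save('w9.png',im);np.save('w9w.npy',world('wrist',d,st));np.save('w9i.npy',im)
E
```

```text
t 9.3 pos [ 0.5709 -0.1959 -0.0078] yaw 4.89 tilt 0.02 z [ 3.e-04 -2.e-04 -1.e+00] f [0.7 0.2 1.1] gw 0.46 q [ 0.62  0.44 -0.4   1.77  0.2   0.98 -1.35]
slide cm (current axes) [ 2.77 -1.08  0.12]
dr total deg [ 1.000e-02 -2.000e-02  1.529e+01] slide in final axes [ 2.39 -1.77  0.12]
```

View pics/w9.png

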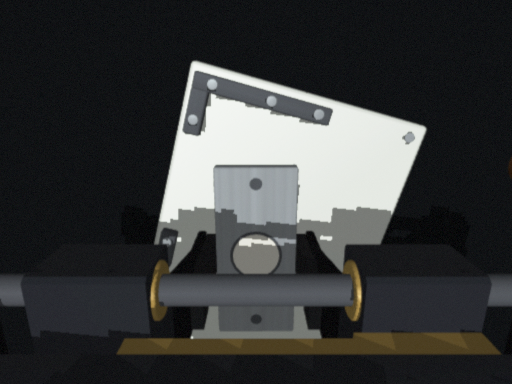

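Emit:
{"fn": "move_arm", "kwargs": {"jaw": [255,255,255,255,255], "slide": [[0,0,0],[0,0,0],[0,0,0],[1.0,-0.7,0],[0.9,-0.7,0]], "dr": [[0,0,5.1],[0,0,5.1],[0,0,5.1],[0,0,0],[0,0,0]]}}

```text
time: 9.85
position: [0.5929, -0.1854, -0.0079]
tool_rot: [3.129, -0.282, 0.001]
ft_force: [0.1, -0.2, 0.8]
grip_width: 0.461
```

Emit:
{"fn": "move_arm", "kwargs": {"jaw": [255,255,255], "slide": [[0,0,0],[0,0,0],[0,0,0]], "dr": [[0,0,0],[0,0,0],[0,0,0]]}}

```text
time: 10.15
position: [0.5923, -0.1851, -0.0079]
tool_rot: [-3.128, 0.283, -0.001]
ft_force: [1.2, 0.1, 0.4]
grip_width: 0.46
```

```bash
python3 - <<'E'
from h import *
plan([.5976,-.1828,-.009],-10.4)
st=get_state()
im,d=get_image('wrist');save('w10.png',im);np.save('w10w.npy',world('wrist',d,st));np.save('w10i.npy',im)
save('w10z.png',cv2.resize(im[40:270,170:350],None,fx=2.6,fy=2.6,interpolation=cv2.INTER_CUBIC))
E
```

```text
t 10.15 pos [ 0.5923 -0.1851 -0.0079] yaw -10.35 tilt 0.03 z [ 4.e-04  3.e-04 -1.e+00] f [1.2 0.1 0.4] gw 0.46 q [ 0.55  0.46 -0.35  1.73  0.19  0.99 -1.63]
slide cm (current axes) [ 0.48 -0.33  0.11]
dr total deg [-0.02 -0.02  0.05] slide in final axes [ 0.48 -0.33  0.11]
```

View pics/w10z.png

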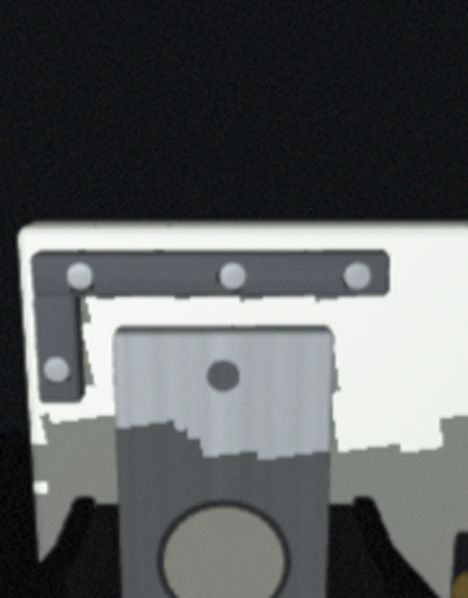

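Emit:
{"fn": "move_arm", "kwargs": {"jaw": [255,255,255,255], "slide": [[0.2,-0.2,0],[0.2,-0.1,0],[0,0,0],[0,0,0]], "dr": [[0,0,0],[0,0,0],[0,0,0],[0,0,0]]}}

```text
time: 10.6
position: [0.5965, -0.1838, -0.008]
tool_rot: [3.128, -0.285, 0.0]
ft_force: [-0.6, -0.8, 0.6]
grip_width: 0.459
```

```bash
python3 - <<'E'
from h import *
plan([.5976,-.1828,-.009],-10.4)
st=get_state()
im,d=get_image('wrist')
save('w11z.png',cv2.resize(im[100:250,170:350],None,fx=4,fy=4,interpolation=cv2.INTER_CUBIC))
E
```

```text
t 10.6 pos [ 0.5965 -0.1838 -0.008 ] yaw -10.42 tilt 0.03 z [ 1.e-04 -4.e-04 -1.e+00] f [-0.6 -0.8  0.6] gw 0.459 q [ 0.54  0.47 -0.35  1.72  0.19  0.99 -1.63]
slide cm (current axes) [ 0.09 -0.12  0.1 ]
dr total deg [ 0.02 -0.01 -0.02] slide in final axes [ 0.09 -0.12  0.1 ]
```

View pics/w11z.png

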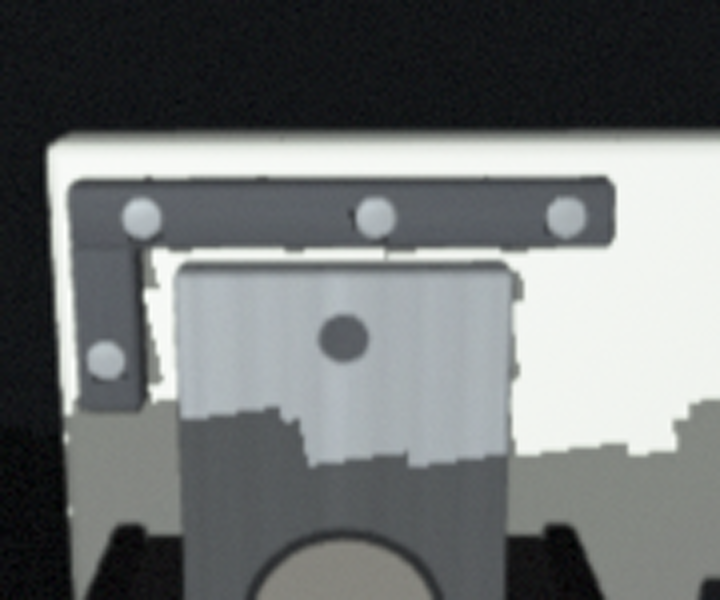

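Emit:
{"fn": "move_arm", "kwargs": {"jaw": [255,255,255,255], "slide": [[0.1,-0.2,0],[0,-0.1,0],[0,0,0],[0,0,0]], "dr": [[0,0,0],[0,0,0],[0,0,0],[0,0,0]]}}

```text
time: 11.05
position: [0.5983, -0.1801, -0.0079]
tool_rot: [-3.128, 0.284, -0.001]
ft_force: [0.5, 0.5, 0.3]
grip_width: 0.459
```

Emit:
{"fn": "move_arm", "kwargs": {"jaw": [255,255,255], "slide": [[0.1,-0.1,0],[0,0,0],[0,0,0]], "dr": [[0,0,0],[0,0,0],[0,0,0]]}}

```text
time: 11.35
position: [0.5988, -0.1798, -0.008]
tool_rot: [3.128, -0.285, -0.001]
ft_force: [-2.4, -0.1, 1.5]
grip_width: 0.463
```

```bash
python3 - <<'E'
from h import *
plan([.5976,-.1828,-.009],-10.4)
st=get_state()
im,d=get_image('wrist')
save('w12z.png',cv2.resize(im[100:250,170:350],None,fx=4,fy=4,interpolation=cv2.INTER_CUBIC))
E
```

```text
t 11.35 pos [ 0.5988 -0.1798 -0.008 ] yaw -10.41 tilt 0.04 z [-7.e-04 -1.e-04 -1.e+00] f [-2.4 -0.1  1.5] gw 0.463 q [ 0.53  0.47 -0.35  1.71  0.19  0.99 -1.64]
slide cm (current axes) [-0.06  0.31  0.1 ]
dr total deg [ 0.01  0.04 -0.01] slide in final axes [-0.06  0.31  0.1 ]
```

View pics/w12z.png

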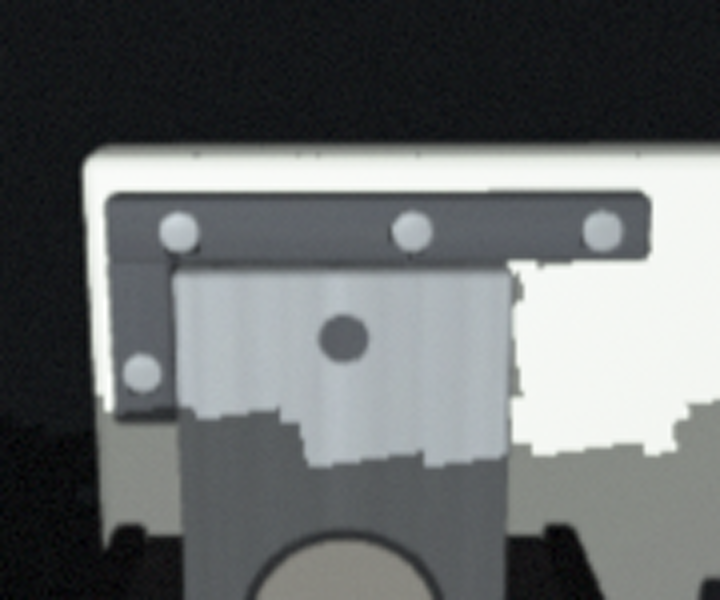

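Emit:
{"fn": "move_arm", "kwargs": {"jaw": [255,255,255], "slide": [[0.05,-0.1,0],[0,0,0],[0,0,0]], "dr": [[0,0,0],[0,0,0],[0,0,0]]}}

```text
time: 11.7
position: [0.5989, -0.1799, -0.008]
tool_rot: [3.127, -0.286, -0.003]
ft_force: [-4.3, -1.9, 4.9]
grip_width: 0.458
```

Emit:
{"fn": "move_arm", "kwargs": {"jaw": [105,105,105,105,105], "slide": [[0,0,0],[0,0,0],[0,0,0],[0,0,0],[0,0,0]], "dr": [[0,0,0],[0,0,0],[0,0,0],[0,0,0],[0,0,0]]}}

```text
time: 12.2
position: [0.6, -0.1785, -0.008]
tool_rot: [-3.128, 0.284, -0.0]
ft_force: [0.6, 0.8, 0.2]
grip_width: 0.589
```

```bash
python3 - <<'E'
from h import *
st=get_state()
im,d=get_image('wrist')
save('w13z.png',cv2.resize(im[100:250,170:350],None,fx=4,fy=4,interpolation=cv2.INTER_CUBIC))
plan([.5976,-.1828,-.009],-10.4)
E
```

```text
t 12.25 pos [ 0.6    -0.1786 -0.008 ] yaw -10.39 tilt 0.02 z [ 2.e-04  2.e-04 -1.e+00] f [-0.9 -0.7  0.4] gw 0.59 q [ 0.53  0.47 -0.36  1.71  0.19  0.99 -1.64]
slide cm (current axes) [-0.16  0.46  0.1 ]
dr total deg [-0.01 -0.01  0.01] slide in final axes [-0.16  0.46  0.1 ]
```

View pics/w13z.png

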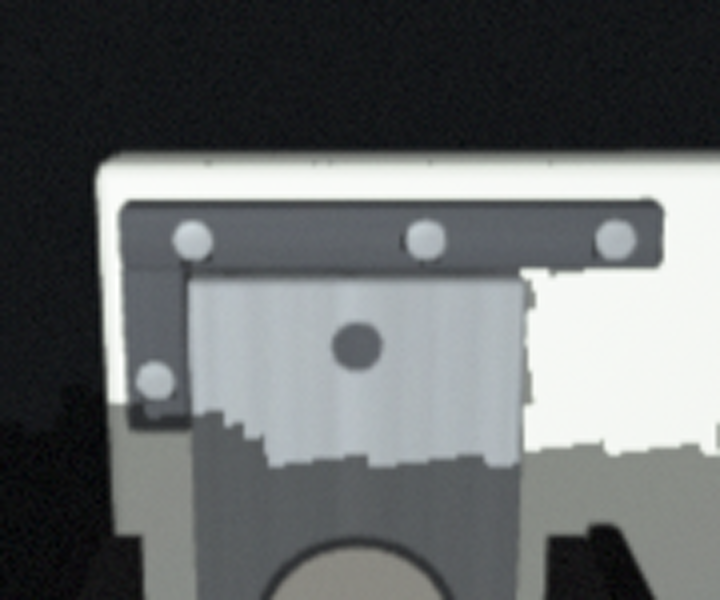

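Emit:
{"fn": "move_arm", "kwargs": {"jaw": [105,105,105,105,105], "slide": [[0,0,0],[0,0,0],[-0.1,0.1,0.1],[0,0,0],[0,0,0]], "dr": [[0,0,0],[0,0,0],[0,0,0],[0,0,0],[0,0,0]]}}

```text
time: 12.75
position: [0.5985, -0.1798, -0.009]
tool_rot: [3.129, -0.285, -0.0]
ft_force: [0.0, -0.1, 1.1]
grip_width: 0.589
```

```bash
python3 - <<'E'
from h import *
plan([.5976,-.1828,-.009],-10.4)
st=get_state()
im,d=get_image('wrist');save('w14.png',im)
E
```

```text
t 12.75 pos [ 0.5985 -0.1798 -0.009 ] yaw -10.42 tilt 0.01 z [-2.e-04 -1.e-04 -1.e+00] f [ 0.  -0.1  1.1] gw 0.589 q [ 0.53  0.47 -0.35  1.71  0.19  0.99 -1.64]
slide cm (current axes) [-0.03  0.31 -0.  ]
dr total deg [ 0.01  0.01 -0.02] slide in final axes [-0.03  0.31 -0.  ]
```

View pics/w14.png

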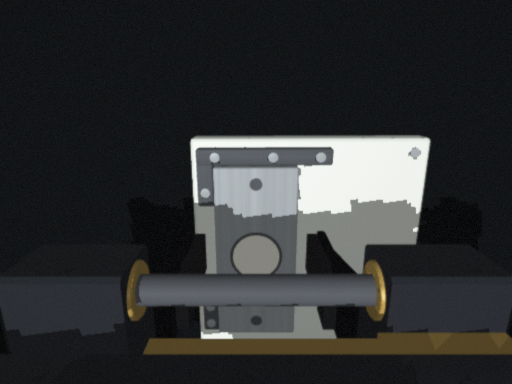

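Emit:
{"fn": "move_arm", "kwargs": {"jaw": [255,255,255,255,255], "slide": [[0,0,0],[0,0,0],[0,0,0],[0,0,0],[0,0,0]], "dr": [[0,0,0],[0,0,0],[0,0,0],[0,0,0],[0,0,0]], "force": 20}}

```text
time: 13.3
position: [0.5986, -0.1799, -0.0089]
tool_rot: [3.128, -0.285, -0.0]
ft_force: [-0.3, -0.9, -0.7]
grip_width: 0.455
```

Emit:
{"fn": "move_arm", "kwargs": {"jaw": [255,255,255,255,255], "slide": [[0,0,-0.5],[0,0,-1],[0,0,-1.5],[0,0,-1.5],[0,0,0]], "dr": [[0,0,0],[0,0,0],[0,0,0],[0,0,0],[0,0,0]]}}

```text
time: 13.8
position: [0.6013, -0.1801, 0.0399]
tool_rot: [3.127, -0.285, 0.01]
ft_force: [-0.2, -0.6, -0.2]
grip_width: 0.454
```

```bash
python3 - <<'E'
from h import *
plan([.5324,.1927,.22],-10.4)
st=get_state()
im,d=get_image('wrist');save('w15.png',im)
E
```

```text
t 13.8 pos [ 0.6013 -0.1801  0.0399] yaw -10.4 tilt 0.36 z [ 0.006  -0.0019 -1.    ] f [-0.2 -0.6 -0.2] gw 0.454 q [ 0.54  0.42 -0.37  1.68  0.17  1.07 -1.62]
slide cm (current axes) [-13.4  -35.41 -18.12]
dr total deg [ 0.04 -0.36  0.  ] slide in final axes [-13.51 -35.43 -18.01]
```

View pics/w15.png

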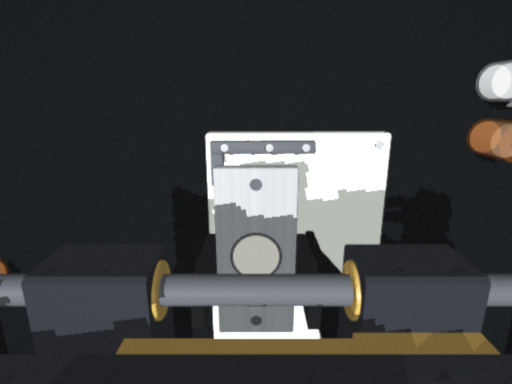

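Emit:
{"fn": "move_arm", "kwargs": {"jaw": [255,255,255,255,255], "slide": [[-1,-2,-3],[-1,-2,-4],[-1,-2,-4],[-2,-3.5,-1],[-2,-3.5,0]], "dr": [[0,0,0],[0,0,0],[0,0,0],[0,0,0],[0,0,0]]}}

```text
time: 14.35
position: [0.5544, -0.0384, 0.1586]
tool_rot: [3.128, -0.287, 0.007]
ft_force: [0.3, 1.3, -1.2]
grip_width: 0.456
```

Emit:
{"fn": "move_arm", "kwargs": {"jaw": [255,255,255,255,255], "slide": [[-3,-3.5,0],[-3,-4,-1],[-3,-4,-1],[-3,-4,0],[-3,-4,0]], "dr": [[0,0,0],[0,0,0],[0,0,0],[0,0,0],[0,0,0]]}}

```text
time: 14.85
position: [0.4406, 0.1795, 0.1758]
tool_rot: [3.128, -0.285, 0.002]
ft_force: [1.3, 0.6, -1.4]
grip_width: 0.458
```

Emit:
{"fn": "move_arm", "kwargs": {"jaw": [255,255,255,255,255], "slide": [[0,0,0],[0,0,0],[0,0,0],[0,0,0],[0,0,0]], "dr": [[0,0,-5.3],[0,0,-5.3],[0,0,-5.3],[0,0,0],[0,0,0]]}}

```text
time: 15.35
position: [0.4416, 0.1779, 0.1754]
tool_rot: [3.138, 0.147, -0.001]
ft_force: [0.6, 0.2, -1.1]
grip_width: 0.456
```

```bash
python3 - <<'E'
from h import *
plan([.5324,.1927,.22],5.5)
st=get_state()
im,d=get_image('wrist');save('w16.png',im);np.save('w16i.npy',im);W=world('wrist',d,st);np.save('w16w.npy',W)
st=get_state();plan([.5324,.1927,.22],5.5)
for r in regions_of('wrist','stage')[:3]: print(r['score'],r['xy'],r['mask'].sum())
E
```

```text
t 15.35 pos [0.4416 0.1779 0.1754] yaw 5.37 tilt 0.03 z [-4.e-04 -3.e-04 -1.e+00] f [ 0.6  0.2 -1.1] gw 0.456 q [ 0.24 -0.01 -0.66  1.88 -0.01  1.28 -1.9 ]
slide cm (current axes) [ 9.18 -0.63 -4.47]
dr total deg [ 0.02  0.03 -0.13] slide in final axes [ 9.19 -0.61 -4.46]
t 15.4 pos [0.4417 0.1778 0.1754] yaw 5.38 tilt 0.02 z [-4.e-04 -2.e-04 -1.e+00] f [-0.5  0.6 -1. ] gw 0.456 q [ 0.24 -0.01 -0.66  1.88 -0.01  1.28 -1.9 ]
slide cm (current axes) [ 9.17 -0.63 -4.46]
dr total deg [ 0.01  0.02 -0.12] slide in final axes [ 9.17 -0.61 -4.46]
0.89 [496.6, 244.7] 1885
0.62 [249.5, 74.7] 11717
```

View pics/w16.png

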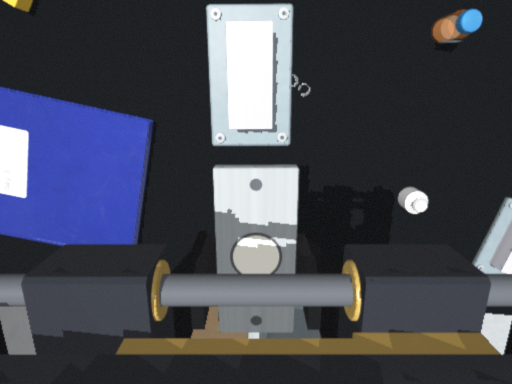

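```bash
cat > m.py <<'E'
from h import *
import sys
def meas(im,W,st,lo,hi,u0,u1,v0,v1,zp):
    g=im.astype(int).min(2)
    m=np.zeros(g.shape,np.uint8);m[v0:v1,u0:u1]=((g>210))[v0:v1,u0:u1]
    m=cv2.morphologyEx(m,cv2.MORPH_OPEN,np.ones((3,3),np.uint8));print(m.sum(),'z',np.median(W[...,2][m>0]))
    r=quad(m>0,'wrist',zp,st);print('white',r)
    md=np.zeros(g.shape,bool);zz=W[...,2];md[v0:v1,u0:u1]=((zz>lo)&(zz<hi))[v0:v1,u0:u1]
    P=W[md][:,:2]*1000;r2=cv2.minAreaRect(P.astype(np.float32));print('depth',r2,'foot?')
    return r
E
python3 - <<'E'
from m import *
st=get_state();im=np.load('w16i.npy');W=np.load('w16w.npy')
meas(im,W,st,.028,.05,200,300,0,150,.040)
z=W[...,2];md=np.zeros(z.shape,bool);md[0:150,205:300]=((im.astype(int).min(2)>90))[0:150,205:300]
print('foot',quad(md,'wrist',.010,st))
# disc circle
c=cv2.HoughCircles(cv2.GaussianBlur(cv2.cvtColor(im,cv2.COLOR_RGB2GRAY),(5,5),1),cv2.HOUGH_GRADIENT,1,100,param1=80,param2=20,minRadius=18,maxRadius=32);print(c)
print(im[60,250],im[60,218],W[60,250],W[60,218])
E
```

```text
7029 z 0.03858204966901646
white ((537.0945434570312, 195.20455932617188), (101.20293426513672, 65.27890014648438), 4.059120178222656)
depth ((531.7589111328125, 192.58616638183594), (90.33168029785156, 39.99812698364258), 5.802516460418701) foot?
foot ((532.6121215820312, 189.7730255126953), (128.7529296875, 84.76138305664062), 5.925044536590576)
[[[255.5 256.5  22.9]]]
[255 255 255] [221 234 239] [0.54579875 0.1932355  0.03957182] [0.54560719 0.22419863 0.00862317]
```

```bash
python3 - <<'E'
from m import *
st=get_state();im=np.load('w16i.npy');W=np.load('w16w.npy')
g=im.astype(int).min(2)
for t in (245,252):
    m=np.zeros(g.shape,np.uint8);m[10:138,223:280]=(g>t)[10:138,223:280];m=cv2.morphologyEx(m,cv2.MORPH_OPEN,np.ones((5,5),np.uint8))
    print(t,m.sum(),quad(m>0,'wrist',.04,st),quad(m>0,'wrist',.0385,st))
d=W[250:262,245:268].reshape(-1,3);z=np.median(d[:,2]);D=onplane('wrist',[255.5,256.5],z,st)[0];print('disc',D,'tcp',st['position'])
E=np.array([.5318,.1926]);T=E-(D[:2]-st['position'][:2]);print(T);plan([T[0],T[1],.10],5.8)
E
```

```text
245 4789 ((532.402099609375, 193.01858520507812), (88.76045989990234, 38.66259765625), 6.1296000480651855) ((532.4677124023438, 193.05308532714844), (89.17643737792969, 38.84380340576172), 6.129586696624756)
252 4673 ((532.3555908203125, 192.85377502441406), (87.23043060302734, 38.448974609375), 5.9283223152160645) ((532.4210205078125, 192.88748168945312), (87.63925170898438, 38.62919235229492), 5.928275108337402)
disc [0.44127161 0.17847035 0.20361822] tcp [0.44171798 0.17784977 0.17549259]
[0.53224637 0.19197942]
t 15.45 pos [0.4417 0.1778 0.1755] yaw 5.4 tilt 0.02 z [-3.e-04 -2.e-04 -1.e+00] f [ 0.4 -0.4 -1.1] gw 0.459 q [ 0.24 -0.01 -0.66  1.88 -0.01  1.28 -1.9 ]
slide cm (current axes) [ 9.15 -0.56  7.55]
dr total deg [ 0.01  0.02 -0.4 ] slide in final axes [ 9.15 -0.49  7.55]
```

Emit:
{"fn": "move_arm", "kwargs": {"jaw": [255,255,255,255,255], "slide": [[2.3,-0.2,0],[2.3,-0.2,0],[2.3,-0.15,2.5],[2.3,0,2.5],[0,0,2.5]], "dr": [[0,0,-0.5],[0,0,0],[0,0,0],[0,0,0],[0,0,0]]}}

```text
time: 15.95
position: [0.5356, 0.1925, 0.0994]
tool_rot: [-3.136, -0.159, -0.002]
ft_force: [-0.5, -0.5, -1.6]
grip_width: 0.455
```

Emit:
{"fn": "move_arm", "kwargs": {"jaw": [255,255,255,255,255], "slide": [[0,0,2.5],[0,0,2.5],[0,0,1.5],[0,0,0],[0,0,0]], "dr": [[0,0,0],[0,0,0],[0,0,0],[0,0,0],[0,0,0]]}}

```text
time: 16.45
position: [0.5332, 0.1931, 0.0362]
tool_rot: [-3.137, -0.164, -0.001]
ft_force: [-0.1, -0.4, -1.7]
grip_width: 0.455
```

```bash
python3 - <<'E'
from m import *
plan([.5325,.1922,.019],5.9)
im,d=get_image('wrist');save('w17.png',im);i,_=get_image('scene');save('s17.png',cv2.resize(i[120:260,150:330],None,fx=4,fy=4,interpolation=cv2.INTER_CUBIC))
plan([.5325,.1922,.019],5.9)
E
```

```text
t 16.45 pos [0.5332 0.1931 0.0362] yaw 5.97 tilt 0.04 z [ 6.e-04  3.e-04 -1.e+00] f [-0.1 -0.4 -1.7] gw 0.455 q [ 0.15  0.35 -0.63  1.82  0.24  1.04 -2.04]
slide cm (current axes) [-0.08  0.08  1.72]
dr total deg [-0.02 -0.03  0.07] slide in final axes [-0.08  0.08  1.72]
t 16.55 pos [0.534  0.1933 0.0372] yaw 5.98 tilt 0.15 z [ 2.5e-03  6.0e-04 -1.0e+00] f [-0.5 -0.3 -0.2] gw 0.457 q [ 0.15  0.35 -0.63  1.82  0.24  1.04 -2.04]
slide cm (current axes) [-0.16  0.1   1.82]
dr total deg [-0.02 -0.15  0.08] slide in final axes [-0.16  0.1   1.82]
```

View pics/w17.png

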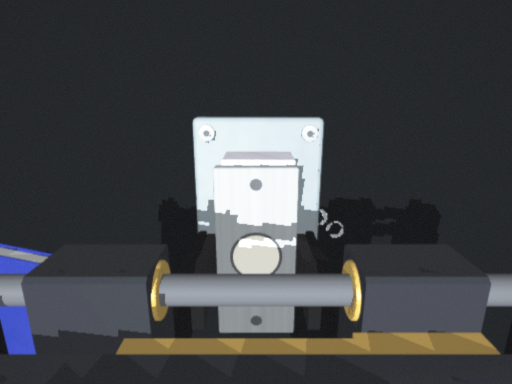

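View pics/s17.png

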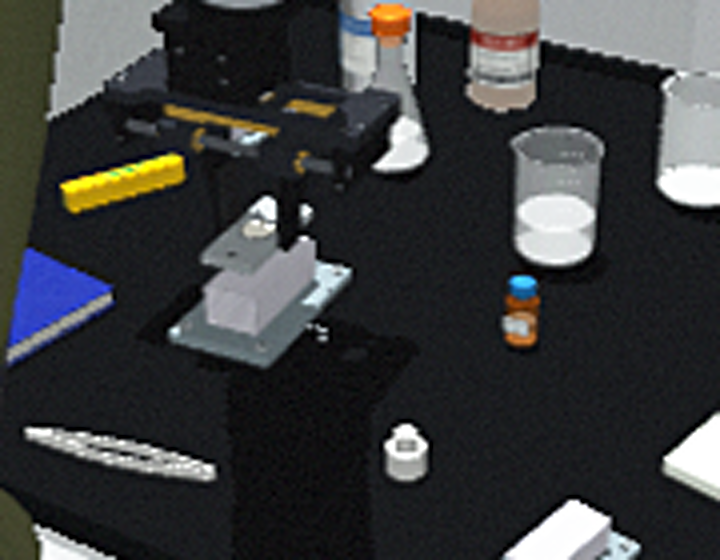

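Emit:
{"fn": "move_arm", "kwargs": {"jaw": [255,255,255,255,255], "slide": [[-0.1,0.1,0.7],[0,0,0.5],[0,0,0],[0,0,0],[0,0,0]], "dr": [[0,0,0],[0,0,0],[0,0,0],[0,0,0],[0,0,0]]}}

```text
time: 17.05
position: [0.532, 0.1918, 0.0238]
tool_rot: [-3.137, -0.164, -0.0]
ft_force: [0.3, 0.7, -1.0]
grip_width: 0.454
```

```bash
python3 - <<'E'
from m import *
st=get_state();im,d=get_image('wrist');save('w18z.png',cv2.resize(im[100:280,180:340],None,fx=3.3,fy=3.3,interpolation=cv2.INTER_CUBIC))
plan([.5325,.1922,.019],5.9)
E
```

```text
t 17.1 pos [0.5321 0.1919 0.0238] yaw 6.0 tilt 0.02 z [ 3.e-04  0.e+00 -1.e+00] f [-0.5 -0.2 -0.9] gw 0.456 q [ 0.15  0.36 -0.63  1.84  0.25  1.02 -2.05]
slide cm (current axes) [ 0.05 -0.03  0.48]
dr total deg [ 0.   -0.02  0.1 ] slide in final axes [ 0.05 -0.03  0.48]
```

View pics/w18z.png

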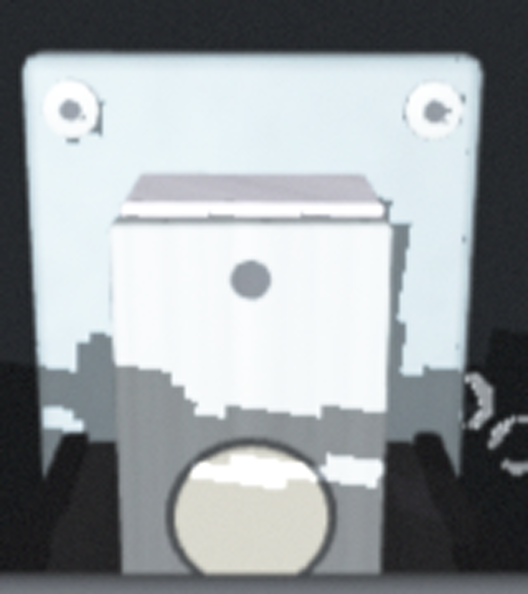

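```bash
python3 - <<'E'
from m import *
st=get_state()
A=onplane('wrist',[256,160.8],.040,st)[0];B=onplane('wrist',[256,167.0],.0528,st)[0]
print((A-B)*1000)
A=onplane('wrist',[256,160.8],.0385,st)[0];B=onplane('wrist',[256,167.0],.0513,st)[0]
print((A-B)*1000)
E
```

```text
[  0.47425232   0.04375006 -12.8       ]
[  0.50176991   0.04665815 -12.8       ]
```

Emit:
{"fn": "move_arm", "kwargs": {"jaw": [255,255,255,255], "slide": [[0.05,0,0.2],[0,0,0.2],[0,0,0],[0,0,0]], "dr": [[0,0,0],[0,0,0],[0,0,0],[0,0,0]]}}

```text
time: 17.5
position: [0.5323, 0.1918, 0.0195]
tool_rot: [3.137, 0.164, -0.0]
ft_force: [0.2, -0.0, -1.7]
grip_width: 0.452
```

Emit:
{"fn": "move_arm", "kwargs": {"jaw": [255,255,255], "slide": [[0,0,0.1],[0,0,0],[0,0,0]], "dr": [[0,0,0],[0,0,0],[0,0,0]]}}

```text
time: 17.8
position: [0.5325, 0.1919, 0.019]
tool_rot: [3.137, 0.164, 0.001]
ft_force: [-1.5, -1.2, 3.2]
grip_width: 0.455
```

Contact at the expected height (z ≈ 0.019). Release.

Emit:
{"fn": "move_arm", "kwargs": {"jaw": [150,120,90,60,60], "slide": [[0,0,0],[0,0,0],[0,0,0],[0,0,0],[0,0,0]], "dr": [[0,0,0],[0,0,0],[0,0,0],[0,0,0],[0,0,0]]}}

```text
time: 18.3
position: [0.5323, 0.1918, 0.0184]
tool_rot: [3.137, 0.164, -0.0]
ft_force: [0.4, 0.4, 0.6]
grip_width: 0.707
```

Emit:
{"fn": "move_arm", "kwargs": {"jaw": [60,60,60,60,60], "slide": [[0,0,0],[0,0,-1],[0,0,-2],[0,0,-4],[0,0,-4]], "dr": [[0,0,0],[0,0,0],[0,0,0],[0,0,0],[0,0,0]]}}

```text
time: 18.8
position: [0.5318, 0.1918, 0.13]
tool_rot: [3.137, 0.165, -0.002]
ft_force: [0.5, 0.4, 0.3]
grip_width: 0.769
```

Emit:
{"fn": "move_arm", "kwargs": {"jaw": [60,60,60,60,60], "slide": [[-2,0,-3],[-4,0,0],[0,0,0],[0,0,0],[0,0,0]], "dr": [[0,0,0],[0,0,0],[0,0,0],[0,0,0],[0,0,0]]}}

```text
time: 19.3
position: [0.4735, 0.1855, 0.159]
tool_rot: [-3.137, -0.164, -0.002]
ft_force: [1.4, 0.0, -0.1]
grip_width: 0.765
```

```bash
python3 - <<'E'
from m import *
st=get_state();im,d=get_image('wrist');save('w19.png',im);W=world('wrist',d,st);np.save('w19w.npy',W)
plan([.5325,.1922,.019],5.9)
z=W[...,2];print('carrier pix z')
for lo,hi in((.041,.055),):
    m=(z>lo)&(z<hi)&(abs(W[...,0]-.532)<.08)&(abs(W[...,1]-.192)<.06);print(m.sum(),np.median(z[m]),cv2.minAreaRect((W[m][:,:2]*1000).astype(np.float32)))
m=(z>.005)&(z<.02)&(abs(W[...,0]-.532)<.09)&(abs(W[...,1]-.192)<.06)
print('foot',cv2.minAreaRect((W[m][:,:2]*1000).astype(np.float32)))
i,_=get_image('scene');save('s19.png',cv2.resize(i[150:260,180:330],None,fx=4.5,fy=4.5,interpolation=cv2.INTER_CUBIC))
E
```

```text
t 19.35 pos [0.4735 0.1855 0.1587] yaw 5.97 tilt 0.03 z [ 2.e-04  4.e-04 -1.e+00] f [ 0.3 -0.6 -0.2] gw 0.765 q [ 0.23  0.08 -0.69  1.83  0.06  1.24 -1.93]
slide cm (current axes) [ 5.94 -0.05 13.98]
dr total deg [-0.02 -0.02  0.07] slide in final axes [ 5.94 -0.06 13.97]
carrier pix z
5216 0.04702961315688384 ((531.781982421875, 192.61398315429688), (89.57308959960938, 40.049556732177734), 6.210618019104004)
foot ((531.75244140625, 192.64382934570312), (128.66212463378906, 80.0147476196289), 5.829213619232178)
```

View pics/w19.png

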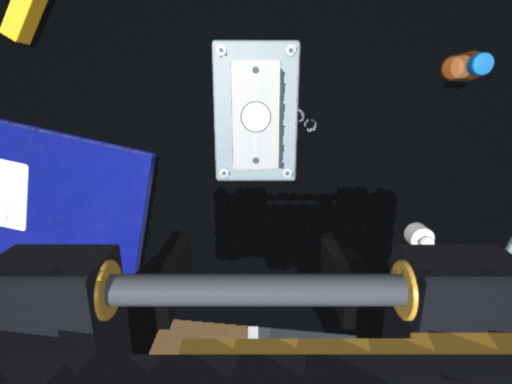

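View pics/s19.png

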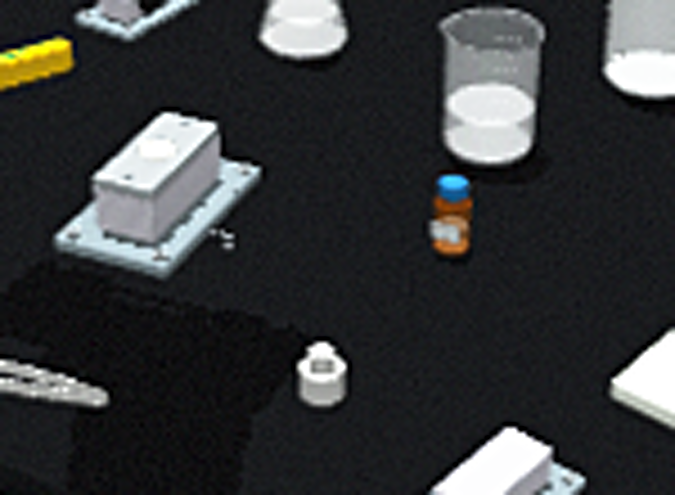

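The carrier's centre agrees with the foot's to 0.05 mm and its yaw to 0.4°, and it lies flat on the block. The vial and weight are where they stood.

```bash
python3 -c "
from bench import *
print(close_job())"
```

```text
the job is handed in; nothing more can be done
None
```

The carrier is on the measuring stage's raised block and released, and I handed the job in at about 19.5 s of the 64 s allowed.

**What I did:** I gripped the carrier lightly, turned it square and slid it into the jig's corner until force showed against both stops. I let go there for about 1 s. I then gripped it across the middle at 20 N, lifted it out, carried it to the largest stage and set it down on the block. After opening the gripper I drew back clear.

**Last checks:**
- **In the corner:** the wrist picture showed the carrier flush against the end stop and both pieces of the side stop.
- **On the block:** its centre was within about 0.1 mm of the stage foot's centre. It was turned about 0.4° from it.
- **Height:** the upper face measured 47 mm, where 48 mm is expected. The cameras read 1–2 mm low on the deck, carrier, foot and block as well, so I take it to be lying flat.
- **Bystanders:** the vial was upright, and neither it nor the weight looked moved in the pictures. I did not measure their shift.

**What disagreed:** the fingertips lie about 23 mm behind the reported TCP, not at it. My first grasp closed above the carrier. I found the offset by lowering the shut fingers until they lightly touched the carrier (about 6 N), then corrected for it.

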